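# Thread the polisher's guide rod through both bushings and hold it for the clip

### The arm

A 6-joint arm with a two-finger parallel gripper is mounted at the origin on the work surface. World frame = base frame: x ahead of the robot, y to its left, z up, the work surface at z = 0. Lengths are in mm, angles in degrees, forces in N, time in s.
With the tool pointing down it reaches from about 400 to 825 mm from the base axis. Payload 7 kg.
Tool frame: the origin (TCP) lies at the very end of the fingers, on their centre line; the grasp point (between the pads) lies 19 mm behind it; z points along the fingers, y is the direction in which the jaws open and shut (so a half turn about z gives the same grasp; the last joint's range is limited). The gripper opens to 88 mm and grips with 3 to 60 N. Pads are 19 mm wide; open, the fingers measure 130 mm over their backs; the gripper's body (78 mm by 193 mm) begins 47 mm behind the grasp point.
Start: joints at [16.507, 20.546, 0.682, 0, -70.136, -16.507], TCP at [674.978, -0.019, 226.561] pointing down, gripper open.
Joint ranges: [-176.03, 176.03], [-82.01, 121.73], [-58.28, 71.71], [-173.87, 95.51], [-174.79, -0.11], [-173.66, 173.66]. Speed limits (degrees/s): [136.94, 136.94, 172.46, 180, 180, 180].

### API

Orientations are given as a 3x3 rotation matrix whose columns are the frame's x, y, z axes.
In Python, from workcell import manip, eyes, job_done gives the robot as it stands.
- The arm moves only by the tool apply_moves, never from a script. Its argument "motion" is a list of rows, each an object of numbers: "grip": the closure, from -1 (fully open) to 1 (shut); "tx", "ty", "tz": the shift along the tool's x, y, z in cm; "ax", "ay", "az": the turn, a rotation vector about the tool's x, y, z in degrees. In form: [{"grip": .., "tx": .., "ty": .., "tz": .., "ax": .., "ay": .., "az": ..}, ...]. A call has 1 to 5 rows; each row shifts and turns the pose as measured when the row begins, along the tool's axes as they then stand; what a row does not reach is not made up. A row lasts 1/10 s, in which the tool goes at most 50 mm and 8.59 degrees, less where a joint would pass 70% of its speed; a pose out of reach is approached as far as the arm can. A call with a gripper value outside its range is refused whole. The fingers move at their own pace and stop on an object; "newtons" is the grip in N (left out, the last holds). Time passes only in rows, so rows that do not move let the fingers close. It gives the time, the measured TCP pose, the force and the opening at its end, in the units of the state.
- manip.get_state(): the state, without advancing time (a new reading comes with each control period).
- eyes.grab_frame(name): name is "scene" or "side" or "wrist"; returns the picture (420x560x3 uint8, red, green, blue); there is no depth.
- eyes.camera_model(name): a dict with "mtx" (3x3 intrinsics, pixels), "k1" (the pictures are not rectified: a ray, as slopes to the right and down, at radius r is drawn at 1 + k1 r^2 times it, then the intrinsics apply), "pose" (4x4, takes a point from camera to world coordinates); the wrist camera has in their place "T_tool_cam" (4x4, takes a point from camera to tool coordinates, whose origin is the TCP and whose axes are the flange's). Camera axes: x right, y up, looking along -z (the intrinsics and any distortion apply to the point x, -y, -z); pixel columns grow to the right and rows downward; lengths in mm; the calibration is good to about 2 mm. A picture is of the moment at which its call begins: read the wrist's pose just before it. camera_model takes no time and is no camera call.
- job_done(): hands the job in, once; it reports no verdict.
The state is a dict: "time": time; "joints": joint angles; "joint_velocities": joint speeds; "tau": joint torques, N m; "position": TCP position; "tcp_rot": TCP orientation; "force": force on the tool from outside, world axes, zero at the start; "ft_torque": the same for the moment, N m; "opening": finger opening in mm.
Only numpy, scipy, OpenCV 4.12 (cv2) and the standard library are available. Lean on these libraries where they do the work, as an engineer would, in place of code of your own. Each camera call takes 0.05 s, during which the arm holds its last target.

### The job

Pull the black knob of the orange shutter all the way out to its stop so that the bushings of the grey bracket are uncovered. Then take the steel guide rod with the blue head from the stand, lower it nose down through the upper brass bushing and on through the lower one, and finish still holding it there: upright, sitting easily in both bushings, its nose sticking well out below the lower bushing but not touching the base plate, so that a colleague can fit the retaining clip. Do not let go of the rod at the end, leave the shutter fully open, and leave the brass rod, bottle, jar and specimen where they are.

Things in the scene. Friction and masses are not known exactly. Their poses are not given: they have to be found in the camera images.
- bracket: Grey bracket, fixed to the bench. Origin on the vertical axis of its two bushings, at bench level; z up. Base plate 110 x 120 mm, top at z 10. A column (y -70 to -50 mm) carries two arms (x -38 to 38, y -60 to 30): lower z 55 to 73, upper z 115 to 135, each with a flush brass bushing (24 mm outside, bore 15 mm). Shutter rails, 5 mm high, lie on the upper arm at y +-23, x -74 to 38.
- upper_bush (a point): Centre of the upper bushing's top mouth, on the bore axis, 135 mm above the bench. Axes as the bracket's.
- lower_bush (a point): Centre of the lower bushing's top mouth, on the same vertical axis, 73 mm above the bench; this bushing ends 55 mm above the bench. Axes as the bracket's.
- shutter (a joint): Orange shutter, 40 mm wide, 4.5 mm high, sliding on the upper arm over the upper bushing. 0 = shut (m); grows as it is pulled along the bracket's own -x; stop at 0.036 = fully open. Starts 0 to 0.008 open. A spring (50 N/m) pulls it shut, but a friction brake (4 N) holds it wherever it is left: pull with 4 to 6 N.
- stand: Grey rod stand, a block fixed to the bench, 64 (x) x 160 (y) x 48 mm high, origin at the centre of its underside; yaw varies. Two sockets 13.5 mm wide at y = -50 and +50 mm, 40 mm deep (floor 8 mm above the bench). The two rods stand in them nose down; which is in which varies.
- rod: Steel guide rod, 12 mm in diameter, 170 mm long, 0.11 to 0.22 kg. Origin at the tip of its nose, z along the rod towards the head. The lowest 10 mm taper to 6 mm across at the tip. The top 35 mm (135 to 170 mm from the tip) are a round blue head 18 mm in diameter.
- rod_head (a point): Point on the rod's axis in the blue head, 153 mm from the tip: where to grip it.
- brass_rod: Brass rod of the same shape and size with a black head, in the stand's other socket; stays there. Origin at the tip of its nose.
- bottle: Green bottle with a white cap, 64 mm in diameter, 150 mm high, origin at the centre of its underside. Bystander.
- jar: White jar, 60 mm in diameter, 70 mm high, origin at the centre of its underside. Bystander.
- specimen: Black round mounted specimen, 32 mm in diameter, 20 mm high, origin at the centre of its underside. Bystander.
- shutter_knob (a point): Point to grip on the axis of the shutter's upright black knob: 163 mm above the bench, 40 mm from the bushing axis towards the bracket's -x when the shutter is shut (76 mm when fully open). Knob 16 mm in diameter, from 149 to 175 mm above the bench, on a 10 mm steel stem. Axes as the bracket's.

How it is judged (in metres and radians):
On the way, in this order (a step that is already met when the one before it is completed fails the run):
1. the shutter is pulled out to its stop (value of joint shutter above 0.033 m), for 0.2 s.
2. the rod's nose has come down through the upper bushing, in line with it (z of rod in the frame of upper_bush below -0.025 m and horizontal distance between rod and upper_bush below 0.006 m and angle between the z axis of rod and the z axis of bracket, either way round below 0.15 rad), for 0.05 s.
At the end, for the whole second after the job is handed in: Shutter over 33 of 36 mm open; rod gripped (over 2 N), at rest, within 0.07 rad of upright, tip within 5 mm of the bore axis, 6 mm or more below the lower bushing and 1.5 mm or more above the base, pressing on the bracket with under 12 N; bystanders within 30 mm of their starts (value of joint shutter above 0.033 m and z of rod in the frame of lower_bush between -0.0615 and -0.024 m and horizontal distance between rod and lower_bush below 0.005 m and horizontal distance between rod_head and upper_bush below 0.008 m and angle between the z axis of rod and the z axis of bracket, either way round below 0.07 rad and angle between rod's own z axis and vertical below 0.07 rad and contact force between rod and the fingers above 2 N and contact force between rod and bracket below 12 N and linear speed of rod below 0.02 m/s and distance of each of brass_rod, bottle, jar, specimen from where it was at the start of the episode below 0.03 m); the arm keeps its last pose, push and grip.
It fails at once if the brass rod was disturbed (moved over 30 mm) (distance of brass_rod from where it was at the start of the episode above 0.03 m).
It fails at once if the green bottle was disturbed (moved over 30 mm) (distance of bottle from where it was at the start of the episode above 0.03 m).
It fails at once if the white jar was disturbed (moved over 30 mm) (distance of jar from where it was at the start of the episode above 0.03 m).
It fails at once if the black specimen was disturbed (moved over 30 mm) (distance of specimen from where it was at the start of the episode above 0.03 m).
It also fails if it takes over 58 s, if anything falls off the work surface, if the arm or the gripper's body presses on something with over 40 N, if the wrist force passes 120 N, or if a joint passes its speed limit or range.

## Working session

There is one attempt and no reset: what is moved stays moved. The work goes in short steps, Python scripts to look and compute and a tool call to move; the robot and the scene stay as the last step left them, time stands still between calls to the robot, and variables do not carry over. Pictures are saved under pics/ and viewed, and the job is handed in when it is done.

Besides the shell and the picture viewer there is one more tool, called after "Call:" in YAML: its name, and indented under it one key for each argument. apply_moves: Moves the arm, as the interface text tells. Its arguments: {"type":"object","properties":{"motion":{"type":"array"},"newtons":{"type":"number"}},"required":["motion"]}

```bash
mkdir -p pics; ls
python3 - <<'E'
from workcell import manip, eyes
import cv2,numpy as np
np.set_printoptions(precision=4,suppress=True)
s=manip.get_state(); print(s)
for n in ["scene","side","wrist"]:
    im=eyes.grab_frame(n); cv2.imwrite(f"pics/{n}0.png",im[:,:,::-1]); print(n,eyes.camera_model(n))
E
```

```text
pics
{'time': 0.0, 'joints': array([ 16.506 ,  20.5919,   0.6335,  -0.0205, -70.1373, -16.5082]), 'joint_velocities': array([ 0.0117, -0.0094, -0.0658,  0.0251,  0.0267,  0.0334]), 'tau': array([ -0.0008, -58.2727,  29.3058,   6.9975,   0.0069,  -0.0002]), 'position': array([674.4967,  -0.0393, 225.6143]), 'tcp_rot': array([[-0.0002, -1.    , -0.0017],
       [-1.    ,  0.0002, -0.0002],
       [ 0.0002,  0.0017, -1.    ]]), 'force': array([-0.373 ,  0.1352, -0.4879]), 'ft_torque': array([-0.0009, -0.0606, -0.014 ]), 'opening': 88.03856456340934}
scene {'mtx': array([[430.3086,   0.    , 279.0084],
       [  0.    , 430.3086, 216.3701],
       [  0.    ,   0.    ,   1.    ]]), 'k1': -0.08642162708630996, 'pose': array([[   0.3686,   -0.6449,    0.6695, 1330.7799],
       [   0.9294,    0.2413,   -0.2793, -173.2507],
       [   0.0186,    0.7251,    0.6884,  859.1704],
       [   0.    ,    0.    ,    0.    ,    1.    ]])}
side {'mtx': array([[463.3127,   0.    , 280.5844],
       [  0.    , 463.3127, 212.3927],
       [  0.    ,   0.    ,   1.    ]]), 'k1': -0.025324751831451723, 'pose': array([[   0.7774,    0.3262,   -0.5379,   39.5305],
       [  -0.6287,    0.4303,   -0.6477, -590.3627],
       [   0.0202,    0.8417,    0.5396,  688.9763],
       [   0.    ,    0.    ,    0.    ,    1.    ]])}
wrist {'mtx': array([[377.5443,   0.    , 276.9611],
       [  0.    , 377.5443, 208.0299],
       [  0.    ,   0.    ,   1.    ]]), 'k1': 0.014219338566629457, 'T_tool_cam': array([[   0.0014,    0.9644,    0.2643,   69.9158],
       [   1.    ,   -0.0015,    0.0001,   -0.3378],
       [   0.0005,    0.2643,   -0.9644, -157.1251],
       [   0.    ,    0.    ,    0.    ,    1.    ]])}
```

View pics/scene0.png

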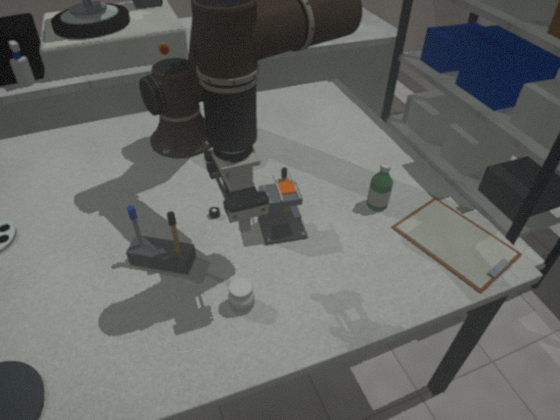

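View pics/side0.png

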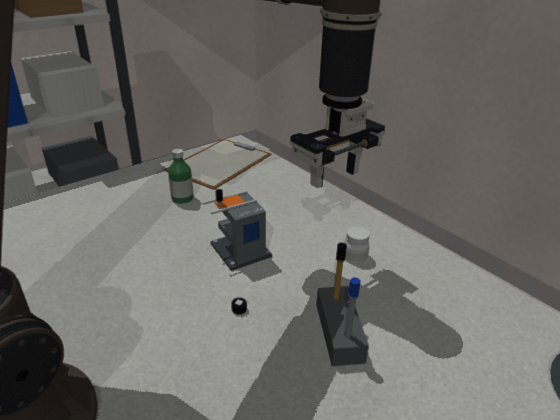

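View pics/wrist0.png

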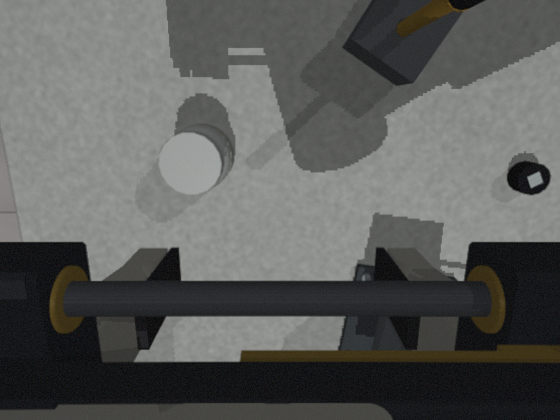

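The scene view shows the bracket (~285,210) with the knob at (284,173). The stand has the blue-head rod at (132,212) and the black-head rod at (171,218); the jar is at (240,293) and the bottle at (380,188). I'll write helpers and zoom in.

```bash
cat > h.py <<'E'
from workcell import manip, eyes
import cv2,numpy as np
from scipy.optimize import least_squares
np.set_printoptions(precision=3,suppress=True)
def model(n,st=None):
    m=eyes.camera_model(n)
    if n=="wrist":
        st=st or manip.get_state()
        T=np.eye(4);T[:3,:3]=st["tcp_rot"];T[:3,3]=st["position"]
        P=T@m["T_tool_cam"]
    else: P=m["pose"]
    return dict(K=m["mtx"],k1=m["k1"],P=P)
def proj(m,X):
    X=np.atleast_2d(X); c=(X-m["P"][:3,3])@m["P"][:3,:3]
    s=np.stack([c[:,0]/-c[:,2],-c[:,1]/-c[:,2]],1); r2=(s**2).sum(1,keepdims=True)
    s=s*(1+m["k1"]*r2); return s*[m["K"][0,0],m["K"][1,1]]+m["K"][:2,2]
def ray(m,uv):
    K=m["K"]; dc=np.array([m["k1"],0,0,0,0.])
    s=cv2.undistortPoints(np.array([[uv]],float),K,dc)[0,0]
    d=m["P"][:3,:3]@np.array([s[0],-s[1],-1]); return m["P"][:3,3],d/np.linalg.norm(d)
def onplane(m,uv,z):
    o,d=ray(m,uv); return o+d*(z-o[2])/d[2]
def tri(rs):
    A=np.zeros((3,3));b=np.zeros(3)
    for o,d in rs:
        Q=np.eye(3)-np.outer(d,d);A+=Q;b+=Q@o
    X=np.linalg.solve(A,b); return X,[np.linalg.norm((np.eye(3)-np.outer(d,d))@(X-o)) for o,d in rs]
def blobs(im,lo,hi,mn=10):
    hsv=cv2.cvtColor(im,cv2.COLOR_RGB2HSV); mk=cv2.inRange(hsv,np.array(lo),np.array(hi))
    n,l,s,c=cv2.connectedComponentsWithStats(mk)
    return [(c[i],s[i]) for i in range(1,n) if s[i][4]>=mn],mk
E
python3 - <<'E'
from h import *
for n in ["scene","side"]:
    im=cv2.imread(f"pics/{n}0.png")[:,:,::-1].copy()
    print(n,"blue",[(b[0],b[1]) for b in blobs(im,(110,120,60),(130,255,255),15)[0]])
    print(n,"orange",[(b[0],b[1]) for b in blobs(im,(3,180,120),(16,255,255),15)[0]])
im=cv2.imread("pics/scene0.png"); a=cv2.resize(im[150:270,200:330],None,fx=6,fy=5,interpolation=cv2.INTER_CUBIC); cv2.imwrite("pics/z1.png",a)
a=cv2.resize(im[195:285,110:210],None,fx=6,fy=6,interpolation=cv2.INTER_CUBIC); cv2.imwrite("pics/z2.png",a)
im=cv2.imread("pics/side0.png"); a=cv2.resize(im[175:275,200:290],None,fx=6,fy=6,interpolation=cv2.INTER_CUBIC); cv2.imwrite("pics/z3.png",a)
a=cv2.resize(im[230:370,300:400],None,fx=4,fy=4,interpolation=cv2.INTER_CUBIC); cv2.imwrite("pics/z4.png",a)
E
```

```text
scene blue [(array([483.679,  60.087]), array([ 421,   22,  139,   88, 4352], dtype=int32)), (array([16.542, 55.25 ]), array([13, 52,  7,  7, 24], dtype=int32)), (array([130.5  , 207.929]), array([127, 206,   7,   5,  28], dtype=int32))]
scene orange [(array([286.295, 186.426]), array([279, 179,  16,  14, 129], dtype=int32))]
side blue [(array([ 15.394, 104.456]), array([  8,  65,  20,  62, 386], dtype=int32)), (array([353.937, 287.194]), array([348, 278,  12,  20, 175], dtype=int32))]
side orange [(array([231.803, 200.178]), array([222, 195,  22,  11, 152], dtype=int32))]
```

View pics/z1.png

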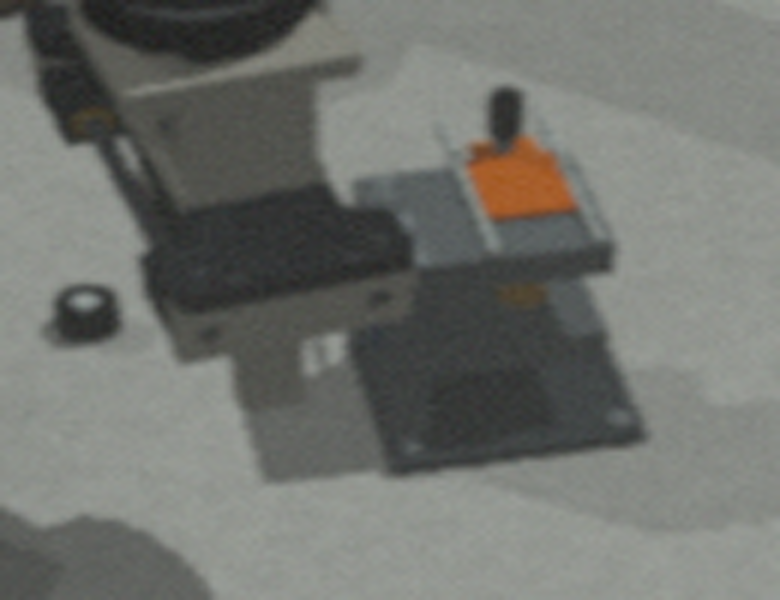

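View pics/z2.png

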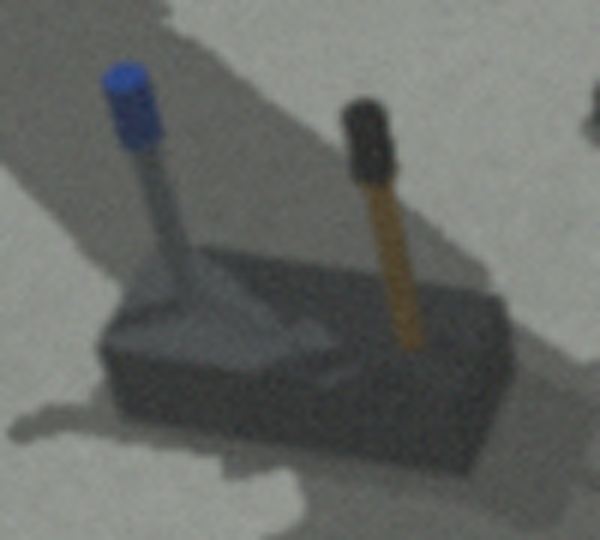

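View pics/z3.png

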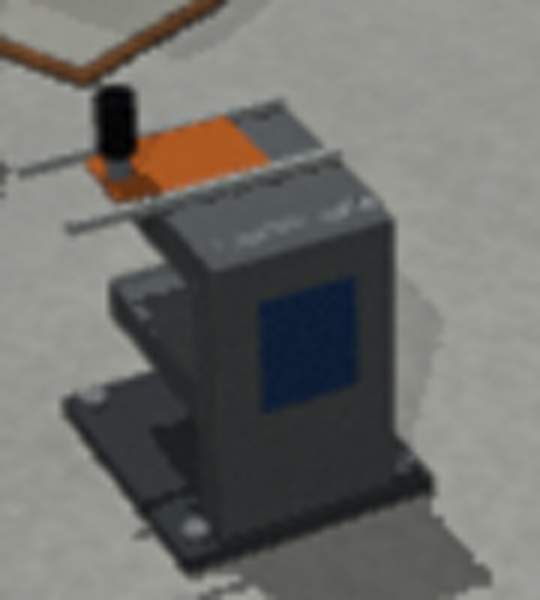

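View pics/z4.png

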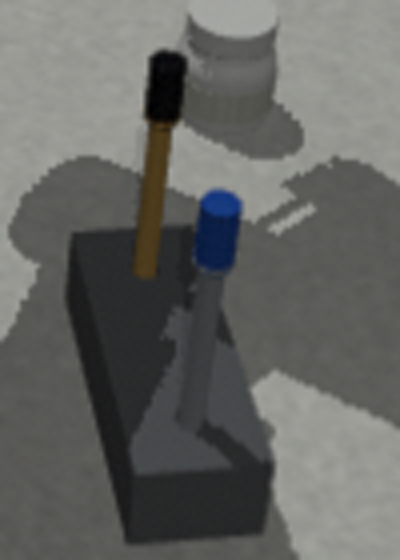

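Run:
```python
from h import *
S=model("scene");D=model("side")
p=lambda m,a:ray(m,a)
for n,a,b in [("head",(132.2,212.8),(354.5,287.5)),("knob",(284.5,173),(219.3,195.3)),("blackhead",(110+369/6,195+140/6),(300+166/4,230+88/4))]:
    print(n,tri([p(S,a),p(D,b)]))
# rod entry on stand top z=48
print("rod foot scene",onplane(S,(110+188/6,195+300/6),48),"side",onplane(D,(300+192/4,230+422/4),48))
print("brass foot scene",onplane(S,(110+411/6,195+348/6),48),"side",onplane(D,(300+145/4,230+278/4),48))
# plate corners
for n,m,uv in [("sc",S,(266.7,243.5)),("sc",S,(307.5,236.5)),("si",D,(200+65/6,175+402/6)),("si",D,(200+190/6,175+560/6)),("si",D,(200+432/6,175+478/6))]:
    print(n,onplane(m,uv,10))
# rails in side z=140: near rail ends, far rail
for uv in [(70,230),(342,153),(20,173),(285,103)]:
    print("rail",onplane(D,(200+uv[0]/6,175+uv[1]/6),140))
for uv in [(437,125),(495,250),(538,122),(605,238)]:
    print("railS",onplane(S,(200+uv[0]/6,150+uv[1]/5),140))
for n,uv,z in [("jar",(240,285),70),("bottle",(386,168),150),("spec",(214,211),20)]: print(n,onplane(S,uv,z))
```

```text
head (array([ 517.94 , -213.978,  160.353]), [np.float64(1.2615480312176963), np.float64(1.2615480312177816)])
knob (array([502.426, 184.238, 160.048]), [np.float64(1.180538700794734), np.float64(1.180538700794659)])
blackhead (array([ 570.803, -130.005,  160.727]), [np.float64(1.8212861846260047), np.float64(1.8212861846260007)])
rod foot scene [ 517.272 -213.745   48.   ] side [ 515.014 -218.525   48.   ]
brass foot scene [ 577.592 -129.855   48.   ] side [ 564.752 -137.904   48.   ]
sc [591.766 101.254  10.   ]
sc [606.698 214.869  10.   ]
si [494.76  223.387  10.   ]
si [478.875 108.319  10.   ]
si [583.011  92.199  10.   ]
rail [464.654 156.337 140.   ]
rail [575.444 140.217 140.   ]
rail [470.665 201.256 140.   ]
rail [580.126 184.023 140.   ]
railS [474.529 162.787 140.   ]
railS [578.526 149.003 140.   ]
railS [487.877 206.537 140.   ]
railS [586.246 196.307 140.   ]
jar [743.521 -20.326  70.   ]
bottle [564.428 462.295 150.   ]
spec [428.59    0.982  20.   ]
```

Call:
apply_moves:
  motion:
    - {"grip":-1,"tx":-3.5,"ty":3.3}
    - {"grip":-1,"tx":-3.5,"ty":3.3}
    - {"grip":-1,"tx":-3.5,"ty":3.3}
    - {"grip":-1,"tx":-3.5,"ty":3.3}
    - {"grip":-1,"tx":-2.0,"ty":2.0}

```text
validation failed for argument at $.mo...
```

Call:
apply_moves:
  motion:
    - {"grip":-1,"az":8.3}
    - {"grip":-1}

```text
validation failed for argument at $.mo...
```

Run:
```python
from h import *
s=manip.get_state(); im=eyes.grab_frame("wrist"); cv2.imwrite("pics/w1.png",im[:,:,::-1]); print(s["time"],s["position"],s["tcp_rot"])
W=model("wrist",s)
print("pred knob",proj(W,[[502.4,184.2,175],[502.4,184.2,149]]))
for z in (135,): print(proj(W,[[542,177,z]]))
```

```text
0.15 [674.637  -0.012 225.857] [[-0.    -1.    -0.001]
 [-1.     0.    -0.   ]
 [ 0.     0.001 -1.   ]]
pred knob [[522.895 479.724]
 [501.252 446.897]]
[[442.604 423.756]]
```

View pics/w1.png

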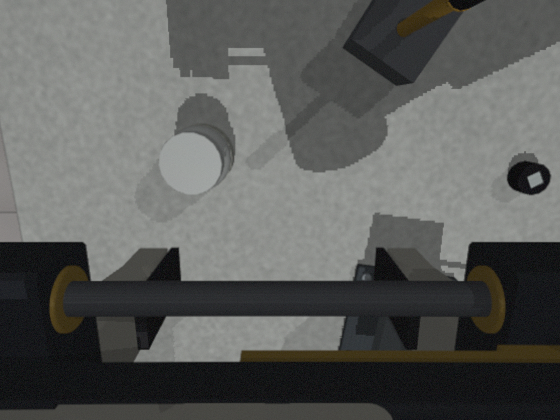

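The call was refused, so each row probably needs all seven keys.

Call:
apply_moves:
  motion:
    - {"grip":-1,"tx":-3.5,"ty":3.3,"tz":0,"ax":0,"ay":0,"az":0}
    - {"grip":-1,"tx":-3.5,"ty":3.3,"tz":0,"ax":0,"ay":0,"az":0}
    - {"grip":-1,"tx":-3.5,"ty":3.3,"tz":0,"ax":0,"ay":0,"az":0}
    - {"grip":-1,"tx":-3.5,"ty":3.3,"tz":0,"ax":0,"ay":0,"az":0}
    - {"grip":-1,"tx":-2.0,"ty":2.0,"tz":0,"ax":0,"ay":0,"az":0}

```text
time: 0.7
position: [519.7, 161.3, 222.5]
tcp_rot: [[-0.007, -1.0, -0.005], [-1.0, 0.007, -0.002], [0.002, 0.005, -1.0]]
force: [0.5, -0.0, 0.5]
opening: 87.8
```

Call:
apply_moves:
  motion:
    - {"grip":-1,"tx":-2.0,"ty":1.5,"tz":0,"ax":0,"ay":0,"az":8.3}
    - {"grip":-1,"tx":0,"ty":0,"tz":0,"ax":0,"ay":0,"az":0}

```text
time: 0.9
position: [501.6, 184.3, 223.0]
tcp_rot: [[-0.154, -0.988, -0.004], [-0.988, 0.155, -0.001], [0.002, 0.004, -1.0]]
force: [0.4, -0.5, 0.3]
opening: 87.3
```

Run:
```python
from h import *
s=manip.get_state(); im=eyes.grab_frame("wrist"); cv2.imwrite("pics/w2.png",im[:,:,::-1]); print(s["time"],s["position"],s["tcp_rot"])
W=model("wrist",s)
print("pred knob",proj(W,[[502.4,184.2,175],[502.4,184.2,149]]))
print(proj(W,[[542,177,135]]))
```

```text
0.9 [501.578 184.349 223.049] [[-0.154 -0.988 -0.004]
 [-0.988  0.155 -0.001]
 [ 0.002  0.004 -1.   ]]
pred knob [[275.458 231.061]
 [275.457 217.983]]
[[215.751 210.572]]
```

View pics/w2.png

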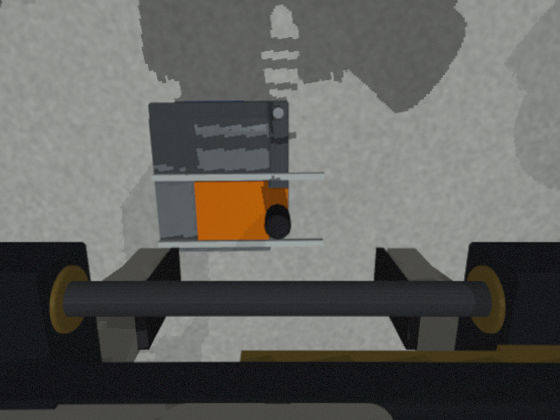

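The wrist view has the knob at (277,222), close to the prediction. The rails run (153,177)-(323,173) and (160,240)-(322,239), and the orange shutter spans columns 195-270. Next I'll measure the bracket pose.

Run:
```python
from h import *
im=cv2.imread("pics/w2.png"); cv2.imwrite("pics/z5.png",cv2.resize(im[90:260,140:340],None,fx=4,fy=3.5,interpolation=cv2.INTER_CUBIC))
```

```text
(no output)
```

View pics/z5.png

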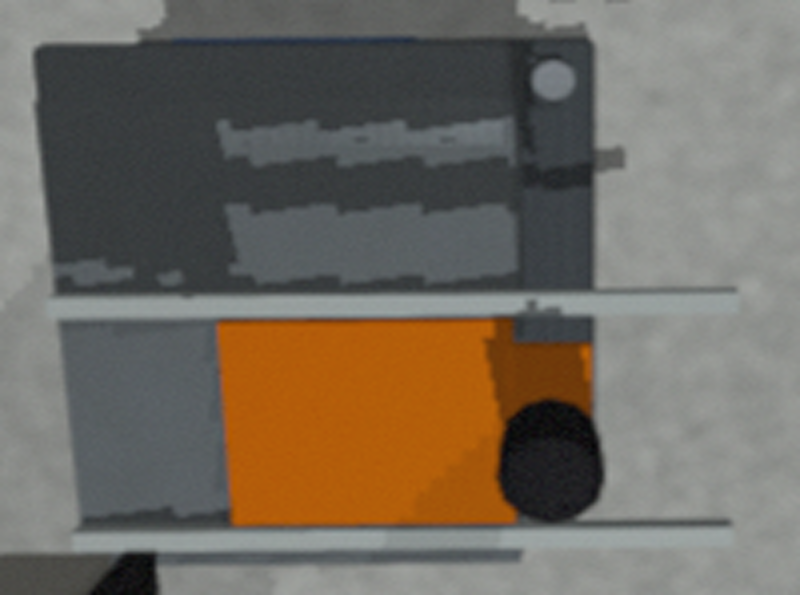

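Run:
```python
from h import *
st=dict(position=np.array([501.578,184.349,223.049]),tcp_rot=np.array([[-0.154,-0.988,-0.004],[-0.988,0.155,-0.001],[0.002,0.004,-1.]]))
W=model("wrist",st)
px=[(50,305),(737,300),(72,541),(731,533)]; mod=np.array([(38,-23),(-74,-23),(38,23),(-74,23)],float)
P=np.array([onplane(W,(140+u/4,90+v/3.5),140)[:2] for u,v in px]);print(P)
def tf(q): c,s=np.cos(q[2]),np.sin(q[2]);return mod@np.array([[c,s],[-s,c]])+q[:2]
r=least_squares(lambda q:(tf(q)-P).ravel(),[540,175,-.14]);print(r.x,np.degrees(r.x[2]),r.fun.reshape(4,2))
k=onplane(W,(277,223),172);print(k)
x=np.array([np.cos(r.x[2]),np.sin(r.x[2])]);print((k[:2]-r.x[:2])@x,(k[:2]-r.x[:2])@[-x[1],x[0]])
```

```text
[[576.813 147.519]
 [467.402 163.632]
 [584.141 193.113]
 [473.885 208.775]]
[543.372 175.664  -0.145] -8.292219612657169 [[ 0.845 -0.095]
 [-0.574 -0.056]
 [ 0.151 -0.17 ]
 [-0.422  0.321]]
[500.946 180.491 172.   ]
-42.6790105631799 -1.3425638600654421
```

Call:
apply_moves:
  motion:
    - {"grip":-1,"tx":0.25,"ty":0,"tz":3.5,"ax":0,"ay":0,"az":0}
    - {"grip":-1,"tx":0,"ty":0,"tz":3.0,"ax":0,"ay":0,"az":0}
    - {"grip":-1,"tx":0,"ty":0,"tz":0.8,"ax":0,"ay":0,"az":0}
    - {"grip":-1,"tx":0,"ty":0,"tz":0,"ax":0,"ay":0,"az":0}

```text
time: 1.35
position: [503.9, 180.2, 149.7]
tcp_rot: [[-0.141, -0.99, -0.001], [-0.99, 0.141, -0.0], [0.0, 0.001, -1.0]]
force: [-0.5, 0.2, 0.0]
opening: 87.6
```

Call:
apply_moves:
  motion:
    - {"grip":-1,"tx":-0.1,"ty":0.2,"tz":0.3,"ax":0,"ay":0,"az":0}
    - {"grip":1,"tx":0,"ty":0,"tz":0,"ax":0,"ay":0,"az":0}
    - {"grip":1,"tx":0,"ty":0,"tz":0,"ax":0,"ay":0,"az":0}
    - {"grip":1,"tx":0,"ty":0,"tz":0,"ax":0,"ay":0,"az":0}
    - {"grip":1,"tx":0,"ty":0,"tz":0,"ax":0,"ay":0,"az":0}
  newtons: 20

```text
time: 1.85
position: [504.6, 182.1, 150.4]
tcp_rot: [[-0.14, -0.99, 0.003], [-0.99, 0.14, 0.002], [-0.003, -0.003, -1.0]]
force: [0.2, -0.4, -0.2]
opening: 61.0
```

Call:
apply_moves:
  motion:
    - {"grip":1,"tx":0,"ty":0,"tz":0,"ax":0,"ay":0,"az":0}
    - {"grip":1,"tx":0,"ty":0,"tz":0,"ax":0,"ay":0,"az":0}
    - {"grip":1,"tx":0,"ty":0,"tz":0,"ax":0,"ay":0,"az":0}
    - {"grip":1,"tx":0,"ty":0,"tz":0,"ax":0,"ay":0,"az":0}

```text
time: 2.25
position: [504.8, 182.3, 151.2]
tcp_rot: [[-0.139, -0.99, 0.004], [-0.99, 0.139, 0.003], [-0.004, -0.004, -1.0]]
force: [-1.1, 0.1, -0.2]
opening: 29.2
```

Call:
apply_moves:
  motion:
    - {"grip":1,"tx":0,"ty":0.2,"tz":0.4,"ax":0,"ay":0,"az":0}
    - {"grip":1,"tx":0,"ty":0,"tz":0.1,"ax":0,"ay":0,"az":0}
    - {"grip":1,"tx":0,"ty":0,"tz":0,"ax":0,"ay":0,"az":0}
    - {"grip":1,"tx":0,"ty":0,"tz":0,"ax":0,"ay":0,"az":0}

```text
time: 2.65
position: [502.4, 182.6, 146.0]
tcp_rot: [[-0.139, -0.99, 0.004], [-0.99, 0.139, 0.003], [-0.003, -0.004, -1.0]]
force: [-0.1, -0.1, 2.8]
opening: 15.3
```

Call:
apply_moves:
  motion:
    - {"grip":1,"tx":0,"ty":0.7,"tz":0,"ax":0,"ay":0,"az":0}
    - {"grip":1,"tx":0,"ty":0.7,"tz":0,"ax":0,"ay":0,"az":0}
    - {"grip":1,"tx":0,"ty":0.7,"tz":0,"ax":0,"ay":0,"az":0}
    - {"grip":1,"tx":0,"ty":0.5,"tz":0,"ax":0,"ay":0,"az":0}
  newtons: 30

```text
time: 3.05
position: [477.7, 186.3, 146.0]
tcp_rot: [[-0.139, -0.99, 0.008], [-0.99, 0.139, 0.003], [-0.004, -0.008, -1.0]]
force: [5.1, -2.4, -2.6]
opening: 15.3
```

Call:
apply_moves:
  motion:
    - {"grip":1,"tx":0,"ty":0.4,"tz":0,"ax":0,"ay":0,"az":0}
    - {"grip":1,"tx":0,"ty":0.4,"tz":0,"ax":0,"ay":0,"az":0}
    - {"grip":1,"tx":0,"ty":0.3,"tz":0,"ax":0,"ay":0,"az":0}

```text
time: 3.35
position: [468.2, 188.0, 146.2]
tcp_rot: [[-0.138, -0.99, 0.014], [-0.99, 0.138, 0.003], [-0.005, -0.014, -1.0]]
force: [31.9, -11.8, -22.7]
opening: 15.3
```

Call:
apply_moves:
  motion:
    - {"grip":1,"tx":0,"ty":0,"tz":0,"ax":0,"ay":0,"az":0}
    - {"grip":1,"tx":0,"ty":0,"tz":0,"ax":0,"ay":0,"az":0}
    - {"grip":1,"tx":0,"ty":0,"tz":0,"ax":0,"ay":0,"az":0}

```text
time: 3.65
position: [468.5, 187.7, 145.9]
tcp_rot: [[-0.137, -0.99, 0.017], [-0.991, 0.137, 0.003], [-0.005, -0.016, -1.0]]
force: [5.5, -1.7, -1.8]
opening: 15.0
```

Run:
```python
from h import *
s=manip.get_state(); print(s["time"],s["position"],s["force"])
for n in("scene","side","wrist"):cv2.imwrite(f"pics/{n}3.png",eyes.grab_frame(n)[:,:,::-1])
a=cv2.imread("pics/scene3.png")[150:250,220:320];b=cv2.imread("pics/side3.png")[170:270,200:300]
cv2.imwrite("pics/z6.png",cv2.resize(np.hstack([a,b]),None,fx=4,fy=4,interpolation=cv2.INTER_CUBIC))
```

```text
3.65 [468.54  187.712 145.934] [ 5.515 -1.669 -1.767]
```

View pics/z6.png

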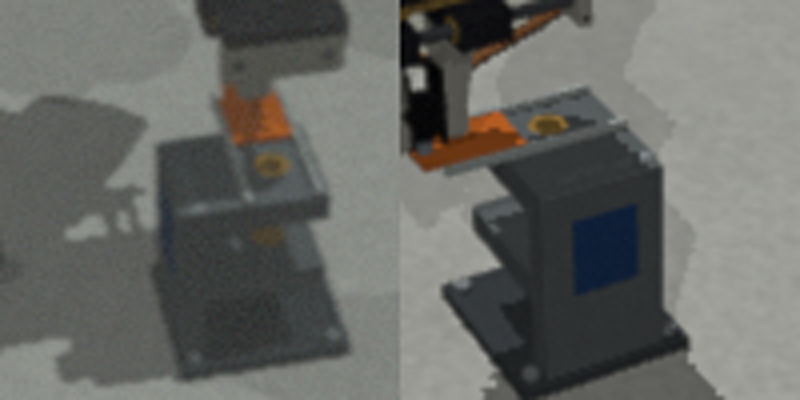

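View pics/wrist3.png

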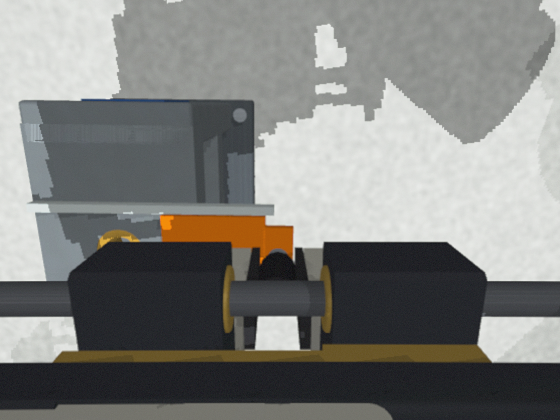

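Shutter is at its stop and both bushings are in view, with the scene camera showing the upper one at about (288,191). Releasing the knob and lifting.

Call:
apply_moves:
  motion:
    - {"grip":-1,"tx":0,"ty":0,"tz":0,"ax":0,"ay":0,"az":0}
    - {"grip":-1,"tx":0,"ty":0,"tz":0,"ax":0,"ay":0,"az":0}
    - {"grip":-1,"tx":0,"ty":0,"tz":0,"ax":0,"ay":0,"az":0}
    - {"grip":-1,"tx":0,"ty":0,"tz":0,"ax":0,"ay":0,"az":0}

```text
time: 4.2
position: [466.3, 187.7, 145.5]
tcp_rot: [[-0.137, -0.99, 0.014], [-0.991, 0.137, 0.003], [-0.005, -0.014, -1.0]]
force: [-0.2, 0.0, 1.2]
opening: 41.3
```

Call:
apply_moves:
  motion:
    - {"grip":-1,"tx":0,"ty":0,"tz":-2,"ax":0,"ay":0,"az":0}
    - {"grip":-1,"tx":0,"ty":0,"tz":-4,"ax":0,"ay":0,"az":0}
    - {"grip":-1,"tx":0,"ty":0,"tz":-4,"ax":-1,"ay":0,"az":0}
    - {"grip":-1,"tx":0.6,"ty":-4,"tz":-1,"ax":0,"ay":0,"az":0}
    - {"grip":-1,"tx":0.6,"ty":-3.6,"tz":0,"ax":0,"ay":0,"az":0}

```text
time: 4.7
position: [536.0, 165.3, 259.8]
tcp_rot: [[-0.132, -0.991, -0.005], [-0.991, 0.132, 0.005], [-0.005, 0.006, -1.0]]
force: [0.5, 1.0, 0.7]
opening: 81.9
```

Call:
apply_moves:
  motion:
    - {"grip":-1,"tx":0,"ty":0,"tz":0,"ax":0,"ay":0,"az":0}

```text
time: 4.8
position: [538.7, 164.7, 259.7]
tcp_rot: [[-0.134, -0.991, -0.004], [-0.991, 0.134, 0.005], [-0.005, 0.005, -1.0]]
force: [-0.8, 0.4, -1.1]
opening: 86.1
```

Run:
```python
from h import *
s=manip.get_state(); im=eyes.grab_frame("wrist"); cv2.imwrite("pics/w4.png",im[:,:,::-1]); np.save("w4.npy",np.c_[s["tcp_rot"],s["position"]])
print(s["time"],s["position"],s["tcp_rot"])
print(proj(model("wrist",s),[[543.4,175.7,135],[543.4,175.7,73]]))
for n in("scene","side"):cv2.imwrite(f"pics/{n}4.png",eyes.grab_frame(n)[:,:,::-1])
```

```text
4.8 [538.699 164.655 259.744] [[-0.134 -0.991 -0.004]
 [-0.991  0.134  0.005]
 [-0.005  0.005 -1.   ]]
[[272.311 212.493]
 [272.784 193.908]]
```

View pics/w4.png

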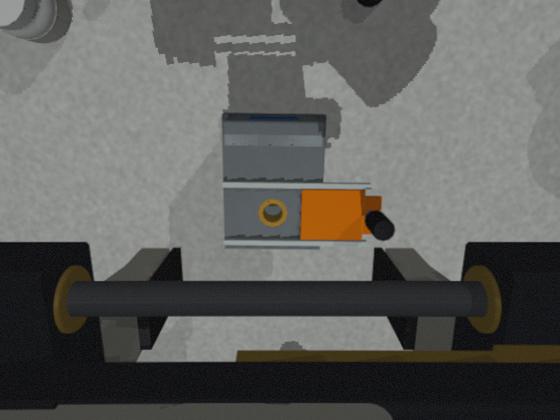

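Run:
```python
from h import *
T=np.load("w4.npy");W=model("wrist",dict(tcp_rot=T[:,:3],position=T[:,3]))
S=model("scene");D=model("side")
for n,m,roi,f in[("w4",W,(180,240,240,300),"pics/w4.png"),("scene",S,(180,200,275,300),"pics/scene4.png"),("side",D,(190,210,225,250),"pics/side4.png")]:
    im=cv2.imread(f)[:,:,::-1].copy(); r0,r1,c0,c1=roi
    hsv=cv2.cvtColor(im,cv2.COLOR_RGB2HSV); mk=cv2.inRange(hsv,(16,110,60),(30,255,255)); 
    sub=np.zeros_like(mk);sub[r0:r1,c0:c1]=mk[r0:r1,c0:c1]
    cs,_=cv2.findContours(sub,cv2.RETR_EXTERNAL,cv2.CHAIN_APPROX_NONE); c=max(cs,key=cv2.contourArea)
    e=cv2.fitEllipse(c); bb=cv2.boundingRect(c); print(n,e,bb,onplane(m,e[0],135))
```

```text
w4 ((272.2646484375, 212.4861297607422), (26.745094299316406, 27.9284610748291), 99.9806900024414) (258, 199, 29, 28) [543.437 175.69  135.   ]
scene ((286.99017333984375, 190.6385498046875), (3.371485471725464, 5.650974273681641), 89.11576080322266) (284, 189, 7, 4) [543.068 176.089 135.   ]
side ((236.73464965820312, 200.53221130371094), (3.3173277378082275, 9.865814208984375), 88.55992126464844) (232, 199, 10, 4) [543.085 174.821 135.   ]
```

Call:
apply_moves:
  motion:
    - {"grip":-1,"tx":4.6,"ty":-0.4,"tz":0,"ax":0,"ay":0,"az":0}
    - {"grip":-1,"tx":4.6,"ty":-0.4,"tz":0,"ax":0,"ay":0,"az":0}
    - {"grip":-1,"tx":4.6,"ty":-0.4,"tz":0,"ax":0,"ay":0,"az":0}
    - {"grip":-1,"tx":4.6,"ty":-0.4,"tz":0,"ax":0,"ay":0,"az":0}
    - {"grip":-1,"tx":4.6,"ty":-0.4,"tz":0,"ax":0,"ay":0,"az":0}

```text
time: 5.45
position: [520.5, -65.3, 256.6]
tcp_rot: [[-0.12, -0.993, -0.009], [-0.993, 0.12, 0.005], [-0.004, 0.009, -1.0]]
force: [1.0, 0.6, 0.4]
opening: 87.1
```

Call:
apply_moves:
  motion:
    - {"grip":-1,"tx":4.5,"ty":-0.3,"tz":0,"ax":0,"ay":0,"az":0}
    - {"grip":-1,"tx":4.5,"ty":-0.3,"tz":0,"ax":0,"ay":0,"az":0}
    - {"grip":-1,"tx":3,"ty":-0.3,"tz":0,"ax":0,"ay":0,"az":0}
    - {"grip":-1,"tx":0,"ty":0,"tz":0,"ax":0,"ay":0,"az":0}

```text
time: 5.85
position: [509.8, -191.0, 255.8]
tcp_rot: [[-0.12, -0.993, -0.01], [-0.993, 0.12, 0.006], [-0.005, 0.011, -1.0]]
force: [-0.1, 0.2, -0.1]
opening: 87.8
```

Call:
apply_moves:
  motion:
    - {"grip":-1,"tx":2.2,"ty":-1.1,"tz":0,"ax":0.6,"ay":0.3,"az":0}
    - {"grip":-1,"tx":0,"ty":0,"tz":0,"ax":0,"ay":0,"az":0}

```text
time: 6.05
position: [516.7, -213.7, 255.4]
tcp_rot: [[-0.12, -0.993, -0.0], [-0.993, 0.12, -0.0], [0.0, 0.0, -1.0]]
force: [0.1, 0.8, -0.4]
opening: 87.6
```

Run:
```python
from h import *
s=manip.get_state(); im=eyes.grab_frame("wrist"); cv2.imwrite("pics/w5.png",im[:,:,::-1]); np.save("w5.npy",np.c_[s["tcp_rot"],s["position"]])
print(s["time"],s["position"],s["tcp_rot"])
W=model("wrist",s)
print(proj(W,[[517.9,-214,178]]))
for b in blobs(im,(110,120,50),(130,255,255),20)[0]:print(b, onplane(W,b[0],178))
```

```text
6.05 [ 516.707 -213.725  255.378] [[-0.12  -0.993 -0.   ]
 [-0.993  0.12  -0.   ]
 [ 0.     0.    -1.   ]]
[[275.374 216.171]]
(array([275.808, 194.068]), array([269, 189,  17,  12,  73], dtype=int32)) [ 515.867 -228.56   178.   ]
(array([277.933, 214.211]), array([263, 198,  25,  26,  90], dtype=int32)) [ 516.098 -215.117  178.   ]
(array([264.367, 210.6  ]), array([261, 206,   9,  10,  30], dtype=int32)) [ 524.504 -218.564  178.   ]
```

View pics/w5.png

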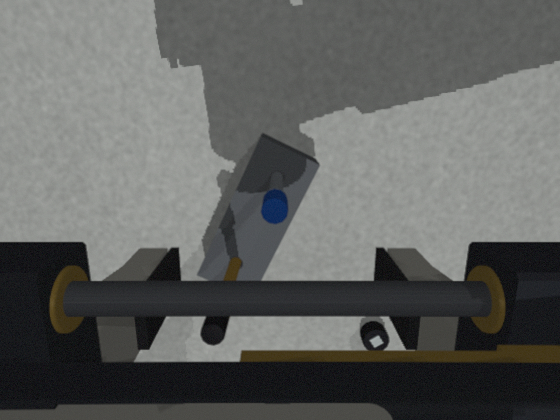

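Run:
```python
from h import *
T=np.load("w5.npy");W=model("wrist",dict(tcp_rot=T[:,:3],position=T[:,3]))
im=cv2.imread("pics/w5.png"); cv2.imwrite("pics/z7.png",cv2.resize(im[170:250,235:315],None,fx=7,fy=7,interpolation=cv2.INTER_CUBIC))
for uv in[(274.7,210.5),(274.7,209),(274.7,212)]:print(onplane(W,uv,178))
```

```text
[ 517.875 -217.84   178.   ]
[ 517.755 -218.837  178.   ]
[ 517.996 -216.841  178.   ]
```

View pics/z7.png

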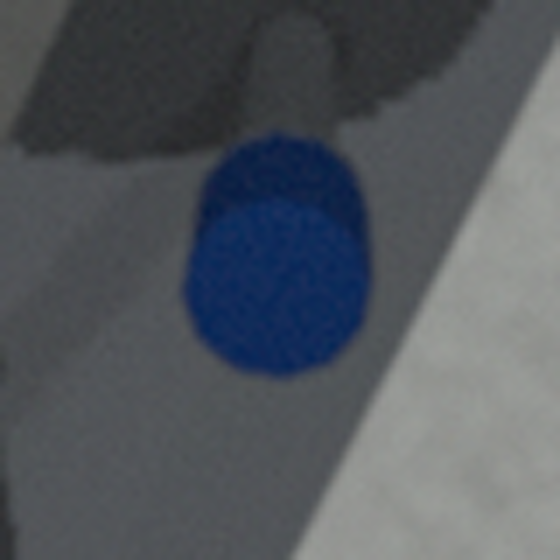

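Head disc centre is at (274.7,210.9), which puts the head at about (518,-217.5). Lowering over it.

Call:
apply_moves:
  motion:
    - {"grip":-1,"tx":0.3,"ty":-0.15,"tz":4,"ax":0,"ay":0,"az":0}
    - {"grip":-1,"tx":0,"ty":0,"tz":4,"ax":0,"ay":0,"az":0}
    - {"grip":-1,"tx":0,"ty":0,"tz":2,"ax":0,"ay":0,"az":0}
    - {"grip":-1,"tx":0,"ty":0,"tz":0,"ax":0,"ay":0,"az":0}

```text
time: 6.5
position: [517.1, -210.7, 154.4]
tcp_rot: [[-0.116, -0.993, 0.003], [-0.993, 0.116, 0.002], [-0.002, -0.003, -1.0]]
force: [0.2, -0.2, -0.0]
opening: 87.6
```

Call:
apply_moves:
  motion:
    - {"grip":-1,"tx":0.65,"ty":-0.15,"tz":0.6,"ax":0,"ay":0,"az":0}
    - {"grip":-1,"tx":0,"ty":0,"tz":0.5,"ax":0,"ay":0,"az":0}
    - {"grip":-1,"tx":0,"ty":0,"tz":0,"ax":0,"ay":0,"az":0}

```text
time: 6.8
position: [519.1, -215.9, 145.5]
tcp_rot: [[-0.113, -0.994, 0.006], [-0.994, 0.113, 0.001], [-0.002, -0.006, -1.0]]
force: [1.3, 0.0, 0.3]
opening: 87.9
```

Run:
```python
from h import *
s=manip.get_state(); im=eyes.grab_frame("wrist"); cv2.imwrite("pics/w6.png",im[:,:,::-1])
print(s["time"],s["position"],s["tcp_rot"]);cv2.imwrite("pics/side6.png",eyes.grab_frame("side")[:,:,::-1])
```

```text
6.8 [ 519.135 -215.946  145.469] [[-0.113 -0.994  0.006]
 [-0.994  0.113  0.001]
 [-0.002 -0.006 -1.   ]]
```

View pics/w6.png

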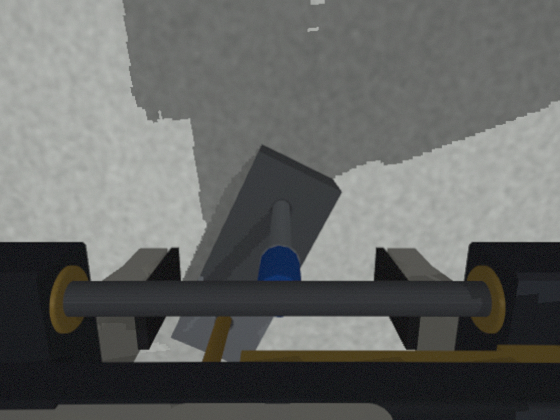

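View pics/side6.png

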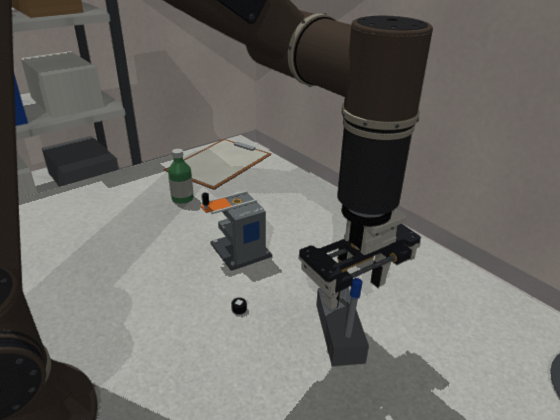

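The head sits between the pads, at about (280,265) in the wrist view. Closing.

Call:
apply_moves:
  motion:
    - {"grip":1,"tx":0.1,"ty":0.1,"tz":0.3,"ax":-0.3,"ay":0,"az":0}
    - {"grip":1,"tx":0,"ty":0,"tz":0,"ax":0,"ay":0,"az":0}
    - {"grip":1,"tx":0,"ty":0,"tz":0,"ax":0,"ay":0,"az":0}
    - {"grip":1,"tx":0,"ty":0,"tz":0,"ax":0,"ay":0,"az":0}
    - {"grip":1,"tx":0,"ty":0,"tz":0,"ax":0,"ay":0,"az":0}
  newtons: 30

```text
time: 7.4
position: [519.1, -217.4, 144.5]
tcp_rot: [[-0.114, -0.994, 0.004], [-0.994, 0.114, 0.001], [-0.002, -0.004, -1.0]]
force: [-0.7, -0.7, -0.0]
opening: 53.4
```

Call:
apply_moves:
  motion:
    - {"grip":1,"tx":0,"ty":0,"tz":0,"ax":0,"ay":0,"az":0}
    - {"grip":1,"tx":0,"ty":0,"tz":0,"ax":0,"ay":0,"az":0}
    - {"grip":1,"tx":0,"ty":0,"tz":0,"ax":0,"ay":0,"az":0}

```text
time: 7.7
position: [519.1, -217.4, 144.6]
tcp_rot: [[-0.114, -0.994, 0.004], [-0.994, 0.114, 0.001], [-0.002, -0.004, -1.0]]
force: [1.0, 0.2, 0.6]
opening: 29.2
```

Call:
apply_moves:
  motion:
    - {"grip":1,"tx":0,"ty":0,"tz":0,"ax":0,"ay":0,"az":0}
    - {"grip":1,"tx":0,"ty":0,"tz":0,"ax":0,"ay":0,"az":0}
    - {"grip":1,"tx":0,"ty":0,"tz":0,"ax":0,"ay":0,"az":0}
    - {"grip":1,"tx":0,"ty":0,"tz":0,"ax":0,"ay":0,"az":0}

```text
time: 8.1
position: [518.2, -217.4, 144.5]
tcp_rot: [[-0.114, -0.994, 0.002], [-0.994, 0.114, 0.001], [-0.001, -0.002, -1.0]]
force: [-0.2, 0.7, 0.7]
opening: 17.3
```

Call:
apply_moves:
  motion:
    - {"grip":1,"tx":0,"ty":0,"tz":-0.5,"ax":0,"ay":0,"az":0}
    - {"grip":1,"tx":0,"ty":0,"tz":-1,"ax":0,"ay":0,"az":0}
    - {"grip":1,"tx":0,"ty":0,"tz":0,"ax":0,"ay":0,"az":0}
  newtons: 40

```text
time: 8.4
position: [518.3, -217.4, 160.4]
tcp_rot: [[-0.114, -0.994, 0.002], [-0.994, 0.114, 0.001], [-0.002, -0.002, -1.0]]
force: [0.5, 0.3, -1.0]
opening: 17.4
```

Call:
apply_moves:
  motion:
    - {"grip":1,"tx":0,"ty":0,"tz":-1.5,"ax":0,"ay":0,"az":0}
    - {"grip":1,"tx":0,"ty":0,"tz":-1.5,"ax":0,"ay":0,"az":0}
    - {"grip":1,"tx":0,"ty":0,"tz":-1.5,"ax":0,"ay":0,"az":0}
    - {"grip":1,"tx":0,"ty":0,"tz":-2,"ax":0,"ay":0,"az":0}
    - {"grip":1,"tx":0,"ty":0,"tz":-2,"ax":0,"ay":0,"az":0}

```text
time: 8.9
position: [517.0, -216.9, 246.2]
tcp_rot: [[-0.114, -0.993, -0.001], [-0.993, 0.114, 0.003], [-0.003, 0.002, -1.0]]
force: [0.2, -0.5, -0.4]
opening: 17.5
```

Call:
apply_moves:
  motion:
    - {"grip":1,"tx":0,"ty":0,"tz":-2.5,"ax":0,"ay":0,"az":0}
    - {"grip":1,"tx":0,"ty":0,"tz":-2.5,"ax":0,"ay":0,"az":0}
    - {"grip":1,"tx":0,"ty":0,"tz":0,"ax":0,"ay":0,"az":0}

```text
time: 9.2
position: [518.2, -217.4, 301.7]
tcp_rot: [[-0.114, -0.993, 0.004], [-0.993, 0.114, 0.002], [-0.003, -0.004, -1.0]]
force: [0.1, -0.1, -0.2]
opening: 17.1
```

Run:
```python
from h import *
s=manip.get_state(); print(s["time"],s["position"],s["tcp_rot"],s["force"])
for n in("scene","side","wrist"):cv2.imwrite(f"pics/{n}7.png",eyes.grab_frame(n)[:,:,::-1])
```

```text
9.2 [ 518.193 -217.374  301.713] [[-0.114 -0.993  0.004]
 [-0.993  0.114  0.002]
 [-0.003 -0.004 -1.   ]] [ 0.069 -0.105 -0.226]
```

View pics/side7.png

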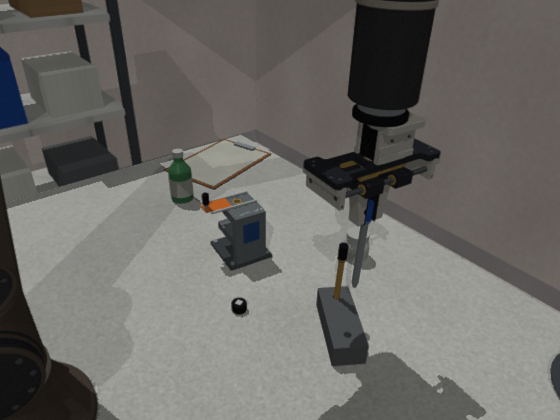

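View pics/wrist7.png

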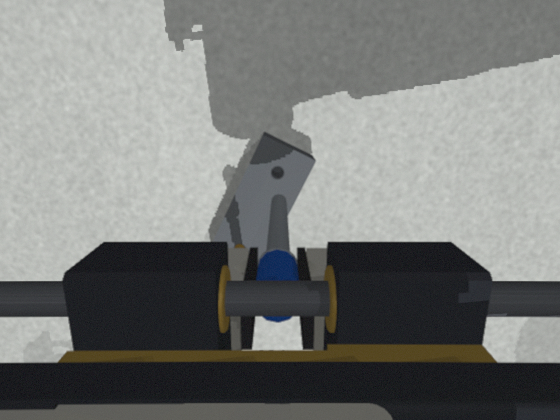

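Run:
```python
from h import *
a=cv2.imread("pics/side7.png")[185:295,320:400];b=cv2.imread("pics/wrist7.png")[160:280,230:330];c=cv2.imread("pics/scene7.png")
cv2.imwrite("pics/z8.png",cv2.resize(a,None,fx=5,fy=5,interpolation=cv2.INTER_CUBIC));cv2.imwrite("pics/z9.png",cv2.resize(b,None,fx=5,fy=5,interpolation=cv2.INTER_CUBIC))
cv2.imwrite("pics/z10.png",cv2.resize(c[140:260,90:210],None,fx=5,fy=5,interpolation=cv2.INTER_CUBIC))
s=manip.get_state();tip=np.array([518.2,-217.4,165])
for n in("scene","side","wrist"):print(n,proj(model(n,s),[tip,tip+[0,0,130],tip+[0,0,170]]))
```

```text
scene [[129.934 212.136]
 [117.06  168.251]
 [112.678 153.073]]
side [[355.756 286.008]
 [364.914 222.126]
 [368.088 199.845]]
wrist [[274.319 195.13 ]
 [273.035 262.298]
 [272.152 308.414]]
```

View pics/z8.png

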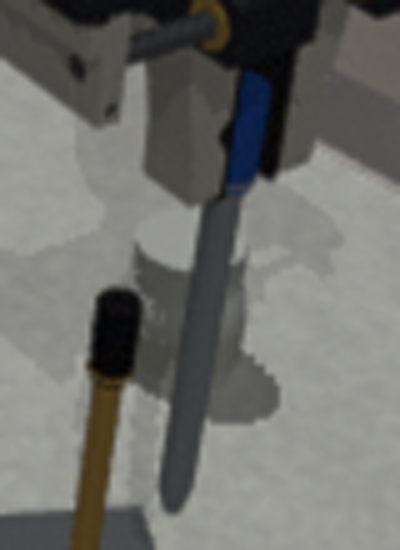

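View pics/z9.png

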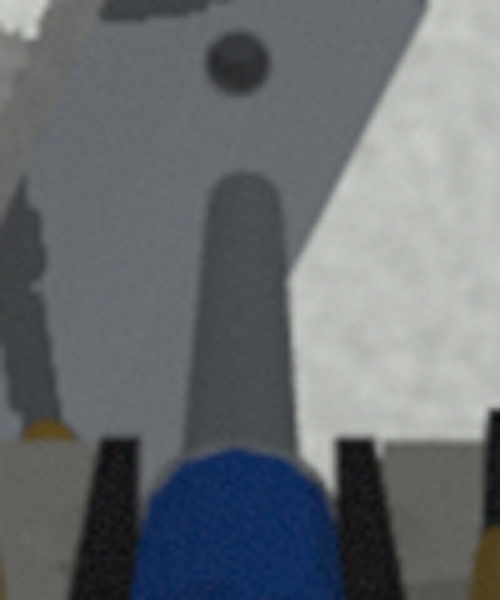

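View pics/z10.png

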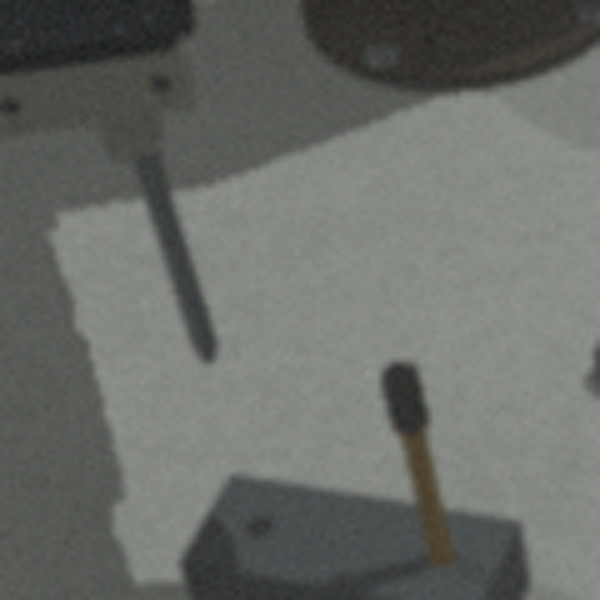

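Run:
```python
from h import *
s=manip.get_state();print(s["time"],s["position"],s["tcp_rot"])
```

```text
9.35 [ 516.303 -216.578  297.156] [[-0.115 -0.993 -0.002]
 [-0.993  0.115  0.004]
 [-0.004  0.003 -1.   ]]
```

Call:
apply_moves:
  motion:
    - {"grip":1,"tx":-2,"ty":0.1,"tz":-1,"ax":0,"ay":0,"az":0}
    - {"grip":1,"tx":-4,"ty":0.2,"tz":-0.5,"ax":0,"ay":0,"az":0}
    - {"grip":1,"tx":-4,"ty":0.2,"tz":0,"ax":0,"ay":0,"az":0}
    - {"grip":1,"tx":-4,"ty":0.2,"tz":0,"ax":0,"ay":0,"az":0}
    - {"grip":1,"tx":-4,"ty":0.2,"tz":0,"ax":0,"ay":0,"az":0}

```text
time: 9.85
position: [525.4, -35.0, 305.9]
tcp_rot: [[-0.123, -0.992, -0.014], [-0.992, 0.123, 0.004], [-0.003, 0.014, -1.0]]
force: [1.2, -0.1, -0.8]
opening: 17.5
```

Call:
apply_moves:
  motion:
    - {"grip":1,"tx":-4,"ty":0.2,"tz":0,"ax":0,"ay":0,"az":0}
    - {"grip":1,"tx":-4,"ty":0.2,"tz":0,"ax":0,"ay":0,"az":0}
    - {"grip":1,"tx":-4,"ty":0.2,"tz":0,"ax":0,"ay":0,"az":0}
    - {"grip":1,"tx":-3,"ty":0.2,"tz":0,"ax":0,"ay":0,"az":0}
    - {"grip":1,"tx":0,"ty":0,"tz":0,"ax":0,"ay":0,"az":0}

```text
time: 10.35
position: [532.7, 124.7, 299.0]
tcp_rot: [[-0.12, -0.993, -0.024], [-0.993, 0.12, 0.001], [0.001, 0.024, -1.0]]
force: [-0.0, -0.4, -1.5]
opening: 17.1
```

Call:
apply_moves:
  motion:
    - {"grip":1,"tx":-3,"ty":-0.2,"tz":0,"ax":1.0,"ay":0,"az":0}
    - {"grip":1,"tx":-1.7,"ty":-0.2,"tz":0,"ax":0.4,"ay":0,"az":0}
    - {"grip":1,"tx":0,"ty":0,"tz":0,"ax":0,"ay":0,"az":0}

```text
time: 10.65
position: [541.0, 172.3, 294.9]
tcp_rot: [[-0.119, -0.993, -0.004], [-0.993, 0.119, -0.005], [0.005, 0.004, -1.0]]
force: [-0.7, -0.3, -1.8]
opening: 17.7
```

Call:
apply_moves:
  motion:
    - {"grip":1,"tx":-0.35,"ty":-0.2,"tz":0,"ax":0.2,"ay":-0.3,"az":0}
    - {"grip":1,"tx":0,"ty":0,"tz":0,"ax":0,"ay":0,"az":0}
    - {"grip":1,"tx":0,"ty":0,"tz":0,"ax":0,"ay":0,"az":0}

```text
time: 10.95
position: [543.0, 174.1, 293.5]
tcp_rot: [[-0.119, -0.993, -0.003], [-0.993, 0.119, -0.001], [0.002, 0.002, -1.0]]
force: [0.4, -0.8, -0.4]
opening: 17.3
```

```bash
cat > snap.py <<'E'
from h import *
import sys
k=sys.argv[1]; M={}
for n in("wrist","side","scene"):
    s=manip.get_state(); im=eyes.grab_frame(n); cv2.imwrite(f"pics/{n}{k}.png",im[:,:,::-1]); M[n]=np.c_[s["tcp_rot"],s["position"]]
    print(n,s["time"],s["position"],s["tcp_rot"][:,2],s["force"],s["opening"])
np.savez(f"st{k}.npz",**M)
W=cv2.imread(f"pics/wrist{k}.png")[150:270,220:340];D=cv2.imread(f"pics/side{k}.png")[130:230,190:290];S=cv2.imread(f"pics/scene{k}.png")[120:220,240:340]
r=lambda a:cv2.resize(a,(560,560),interpolation=cv2.INTER_CUBIC)
cv2.imwrite(f"pics/zw{k}.png",r(W));cv2.imwrite(f"pics/zd{k}.png",r(D));cv2.imwrite(f"pics/zs{k}.png",r(S))
E
python3 snap.py 8
```

```text
wrist 10.95 [542.981 174.095 293.466] [-0.003 -0.001 -1.   ] [ 0.355 -0.808 -0.404] 17.263364441892623
side 11.0 [543.027 174.079 293.536] [-0.002 -0.001 -1.   ] [-0.772 -1.463 -1.439] 17.168839560148484
scene 11.05 [543.08  174.138 293.668] [-0.002 -0.001 -1.   ] [-0.103  0.073 -0.629] 16.768298822853705
```

View pics/zw8.png

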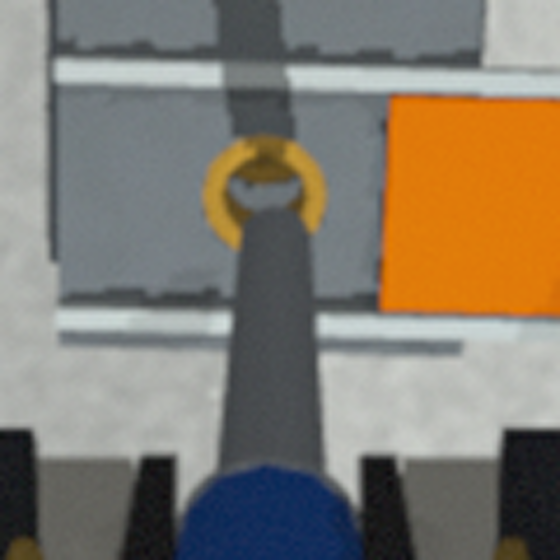

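View pics/zd8.png

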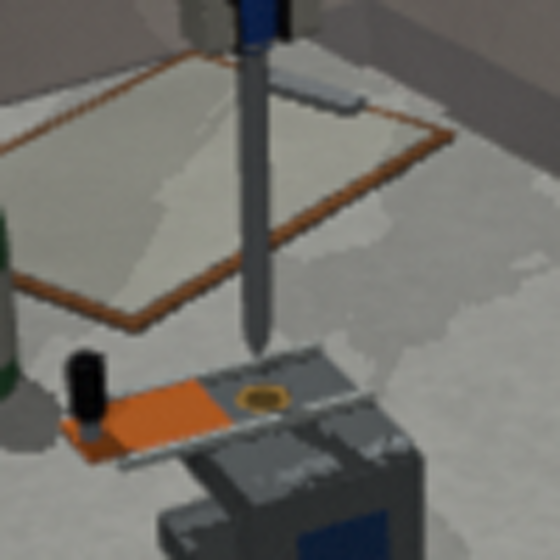

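View pics/zs8.png

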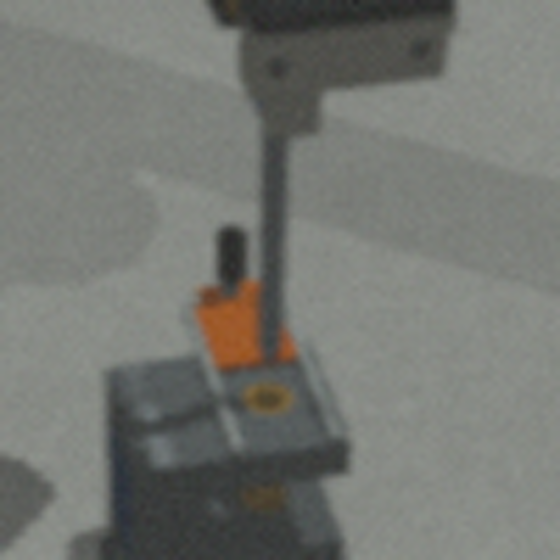

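```bash
cat > an.py <<'E'
from h import *
import sys
# fit rod axis from pixel axis points in views; px dict given
def run(k,obs,ax=(543.4,175.7),bore=None):
    st=np.load(f"st{k}.npz")
    org={"wrist":(220,150,560/120),"side":(190,130,5.6),"scene":(240,120,5.6)}
    tcp=st["wrist"][:,3]
    for n in obs:
        m=model(n,dict(tcp_rot=st[n][:,:3],position=st[n][:,3])); ox,oy,f=org[n]
        z=lambda p:(proj(m,[p])[0]-[ox,oy])*f
        print(n,"bore pred",z([*ax,135]),"axis line:",[z([*ax,h]).round(1).tolist() for h in (157,180,220,280)])
        # sensitivity px per mm for x, y at z=180
        b=z([*ax,180]);print("   d/dx",z([ax[0]+1,ax[1],180])-b,"d/dy",z([ax[0],ax[1]+1,180])-b)
E
python3 -c "
from an import *
run('8',['wrist','side','scene'])"
```

```text
wrist bore pred [263.928 193.413] axis line: [[264.0, 221.7], [264.2, 255.8], [264.5, 330.2], [265.2, 500.4]]
   d/dx [-6.25  0.72] d/dy [0.742 6.039]
side bore pred [261.136 393.856] axis line: [[259.5, 347.5], [257.7, 298.0], [254.5, 209.0], [249.5, 68.3]]
   d/dx [ 2.062 -0.728] d/dy [-1.408 -0.969]
scene bore pred [262.645 396.194] axis line: [[264.1, 359.6], [265.7, 320.2], [268.6, 249.1], [273.2, 135.5]]
   d/dx [0.843 1.287] d/dy [ 2.036 -0.474]
```

Rod and bore read consistently: rod about 1.6 mm toward -y, tip about 1.9 mm toward -x (slight tilt). Correcting, then rechecking.

Call:
apply_moves:
  motion:
    - {"grip":1,"tx":-0.16,"ty":-0.05,"tz":0,"ax":0.7,"ay":0,"az":0}
    - {"grip":1,"tx":0,"ty":0,"tz":0,"ax":0,"ay":0,"az":0}
    - {"grip":1,"tx":0,"ty":0,"tz":0,"ax":0,"ay":0,"az":0}

```text
time: 11.4
position: [543.9, 175.1, 294.2]
tcp_rot: [[-0.12, -0.993, 0.012], [-0.993, 0.12, -0.002], [0.001, -0.012, -1.0]]
force: [0.2, -0.2, -0.8]
opening: 17.0
```

```bash
python3 snap.py 9; python3 -c "
from an import *
run('9',['wrist','side','scene'])"
python3 - <<'E'
import cv2,numpy as np
cv2.imwrite("pics/zz9.png",np.hstack([cv2.resize(cv2.imread(f"pics/z{c}9.png"),(400,400)) for c in "ds"]))
E
```

```text
wrist 11.4 [543.936 175.121 294.225] [ 0.012 -0.002 -1.   ] [ 0.218 -0.178 -0.806] 17.035760172507963
side 11.45 [543.943 175.169 294.266] [ 0.012 -0.002 -1.   ] [-0.389  0.616 -1.083] 17.41594121947294
scene 11.5 [543.972 175.196 294.204] [ 0.012 -0.002 -1.   ] [-0.705  0.31  -0.901] 17.47987492425622
wrist bore pred [280.912 185.734] axis line: [[280.4, 213.5], [279.7, 247.1], [278.3, 320.2], [275.0, 487.4]]
   d/dx [-6.242  0.703] d/dy [0.733 6.039]
side bore pred [261.136 393.856] axis line: [[259.5, 347.5], [257.7, 298.0], [254.5, 209.0], [249.5, 68.3]]
   d/dx [ 2.062 -0.728] d/dy [-1.408 -0.969]
scene bore pred [262.645 396.194] axis line: [[264.1, 359.6], [265.7, 320.2], [268.6, 249.1], [273.2, 135.5]]
   d/dx [0.843 1.287] d/dy [ 2.036 -0.474]
```

View pics/zw9.png

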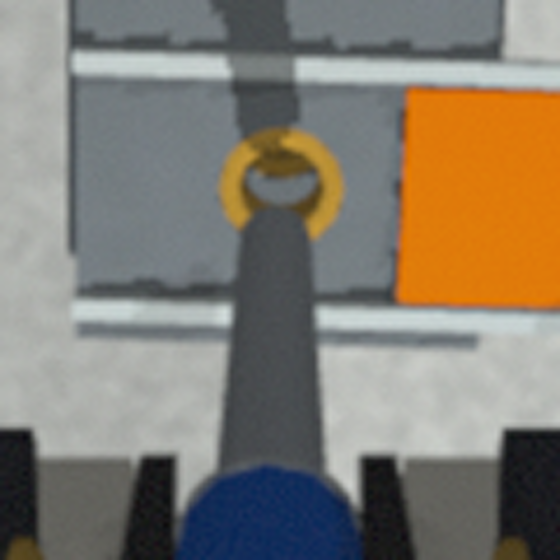

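View pics/zz9.png

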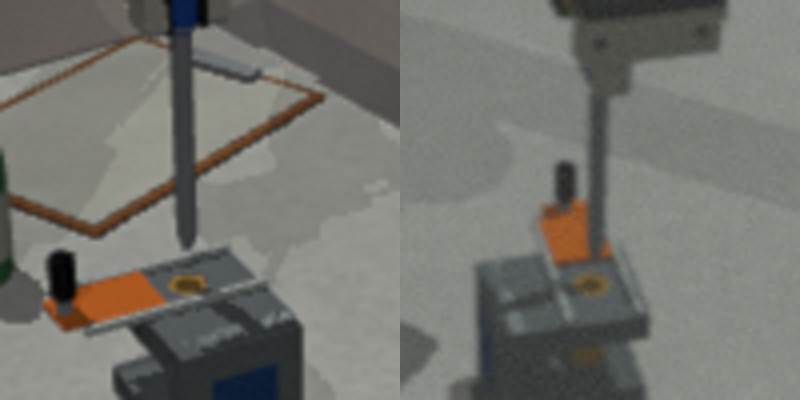

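```bash
cat > axis.py <<'E'
from h import *
import sys
# rod axis by edge pairs in side & scene views, tri. with bore bias removed; AX = bore by wrist
AX=(543.4,175.7)
def edges(im,r,c,hw):
    g=cv2.GaussianBlur(im,(0,0),1.0)[r].astype(float); p=g[c-hw:c+hw+1]
    d=np.gradient(p); 
    i=np.argmin(d[:hw+1]); j=hw+np.argmax(d[hw:])
    def sub(i,s):
        if 0<i<len(d)-1:
            a,b,e=s*d[i-1],s*d[i],s*d[i+1]; q=a-2*b+e
            return i+(0.5*(a-e)/q if q else 0)
        return i
    return c-hw+(sub(i,-1)+sub(j,1))/2, (j-i)
def go(k,zs,borepx):
    R={}
    for n in("side","scene"):
        m=model(n); im=cv2.cvtColor(cv2.imread(f"pics/{n}{k}.png"),cv2.COLOR_BGR2GRAY)
        off=np.array(borepx[n])-proj(m,[[*AX,135]])[0]
        for z in zs:
            p=proj(m,[[*AX,z]])[0]+off
            r=int(round(p[1])); col,w=edges(im,r,int(round(p[0])),7 if n=="side" else 6)
            # expected col at exactly row r
            q=proj(m,[[*AX,z+5]])[0]+off; ce=p[0]+(q[0]-p[0])*(r-p[1])/(q[1]-p[1])
            R.setdefault(z,[]).append((n,col-ce,w))
    J=[]
    for n in("side","scene"):
        m=model(n);b=proj(m,[[*AX,200],[AX[0]+1,AX[1],200],[AX[0],AX[1]+1,200],[*AX,210]]); v=(b[3]-b[0]);v/=np.linalg.norm(v)
        # col shift at fixed row
        f=lambda d:d[0]-d[1]*v[0]/v[1]
        J.append([f(b[1]-b[0]),f(b[2]-b[0])])
    J=np.array(J); out=[]
    for z in zs:
        e=np.array([t[1] for t in R[z]]); o=np.linalg.solve(J,e); out.append(o); print(z,R[z],"off xy",o)
    out=np.array(out); z=np.array(zs)
    for i,nm in enumerate("xy"):
        A=np.polyfit(z,out[:,i],1); print(nm,"slope",A[0],"at tip z157",np.polyval(A,157),"at 310",np.polyval(A,310))
E
python3 - <<'E'
from axis import *
bp={"side":(190+264/5.6,130+399/5.6),"scene":(240+268/5.6,120+399/5.6)}
go("9",[175,185,195,205,215,225,235,245,255,265,275],bp)
E
```

```text
175 [('side', np.float64(-0.32202192034986865), np.int64(5)), ('scene', np.float64(0.27137135126048406), np.int64(5))] off xy [-0.283  0.87 ]
185 [('side', np.float64(-0.45508459633236953), np.int64(6)), ('scene', np.float64(0.057824687972527045), np.int64(5))] off xy [-0.854  0.537]
195 [('side', np.float64(-0.16705834385234652), np.int64(5)), ('scene', np.float64(0.02854648859158715), np.int64(5))] off xy [-0.303  0.213]
205 [('side', np.float64(-0.28539494597271187), np.int64(7)), ('scene', np.float64(0.028350964139519874), np.int64(4))] off xy [-0.547  0.32 ]
215 [('side', np.float64(-0.5334631530659522), np.int64(5)), ('scene', np.float64(0.17042691118325592), np.int64(4))] off xy [-0.858  0.848]
225 [('side', np.float64(-0.2838087475417126), np.int64(5)), ('scene', np.float64(-0.006767414669866412), np.int64(4))] off xy [-0.593  0.244]
235 [('side', np.float64(-0.31488037920630063), np.int64(5)), ('scene', np.float64(-0.2124139834846801), np.int64(4))] off xy [-0.943 -0.164]
245 [('side', np.float64(-0.1939277314749006), np.int64(5)), ('scene', np.float64(-0.28643338912837635), np.int64(4))] off xy [-0.798 -0.431]
255 [('side', np.float64(-0.2575899737917382), np.int64(6)), ('scene', np.float64(-0.31935513380619795), np.int64(4))] off xy [-0.975 -0.443]
265 [('side', np.float64(-0.18955891195528807), np.int64(6)), ('scene', np.float64(-0.4097273079849515), np.int64(4))] off xy [-0.961 -0.697]
275 [('side', np.float64(-0.09561047193287209), np.int64(6)), ('scene', np.float64(-0.457095297204944), np.int64(5))] off xy [-0.835 -0.883]
x slope -0.005264963861786881 at tip z157 -0.36477019215520795 at 310 -1.1703096630086007
y slope -0.016531088049195102 at tip z157 1.1617296613062633 at 310 -1.3675268102205873
```

The rod leans about 1° in y, with the tip at +1.2 mm and the head at -1.4 mm. Correcting.

Call:
apply_moves:
  motion:
    - {"grip":1,"tx":-0.1,"ty":0,"tz":0,"ax":0,"ay":0.9,"az":0}
    - {"grip":1,"tx":0,"ty":0,"tz":0,"ax":0,"ay":0,"az":0}
    - {"grip":1,"tx":0,"ty":0,"tz":0,"ax":0,"ay":0,"az":0}

```text
time: 11.85
position: [544.2, 176.4, 294.1]
tcp_rot: [[-0.12, -0.993, 0.01], [-0.993, 0.12, -0.019], [0.018, -0.012, -1.0]]
force: [-0.3, 0.9, -1.0]
opening: 17.3
```

```bash
python3 snap.py 10;python3 - <<'E'
from axis import *
bp={"side":(190+264/5.6,130+399/5.6),"scene":(240+268/5.6,120+399/5.6)}
go("10",[175,185,195,205,215,225,235,245,255,265,275],bp)
E
```

```text
wrist 11.85 [544.181 176.408 294.148] [ 0.01  -0.019 -1.   ] [-0.254  0.907 -1.046] 17.288020994194536
side 11.9 [544.169 176.404 294.091] [ 0.009 -0.019 -1.   ] [-0.229 -0.445 -1.457] 17.10976487447292
scene 11.95 [544.131 176.334 294.115] [ 0.009 -0.019 -1.   ] [-0.141  0.5   -0.582] 17.133915392695187
175 [('side', np.float64(-0.11958423706542476), np.int64(5)), ('scene', np.float64(0.07692690681602699), np.int64(5))] off xy [-0.138  0.272]
185 [('side', np.float64(-0.27654192322449944), np.int64(6)), ('scene', np.float64(-0.1417367155362399), np.int64(5))] off xy [-0.766 -0.049]
195 [('side', np.float64(-0.07069470748868412), np.int64(5)), ('scene', np.float64(-0.15895351140841285), np.int64(5))] off xy [-0.367 -0.273]
205 [('side', np.float64(-0.2596596518550598), np.int64(7)), ('scene', np.float64(-0.0413084785849378), np.int64(4))] off xy [-0.591  0.149]
215 [('side', np.float64(-0.4909970740753806), np.int64(5)), ('scene', np.float64(0.008453226972733319), np.int64(4))] off xy [-0.997  0.465]
225 [('side', np.float64(-0.2871156258485996), np.int64(5)), ('scene', np.float64(-0
[... 249 characters left out ...]
np.int64(5)), ('scene', np.float64(-0.07029462593078506), np.int64(4))] off xy [-0.572  0.061]
255 [('side', np.float64(-0.33795707046320445), np.int64(6)), ('scene', np.float64(-0.09941465761573909), np.int64(5))] off xy [-0.833  0.097]
265 [('side', np.float64(-0.4254136128099901), np.int64(6)), ('scene', np.float64(-0.0013023995600747185), np.int64(5))] off xy [-0.876  0.385]
275 [('side', np.float64(-0.2528623384238813), np.int64(6)), ('scene', np.float64(-0.13406416167384805), np.int64(5))] off xy [-0.707 -0.054]
x slope -0.004091004693481107 at tip z157 -0.3899360317334385 at 310 -1.0158597498360478
y slope 0.000505919497990116 at tip z157 0.07600808273281869 at 310 0.15341376592530642
```

View pics/zw10.png

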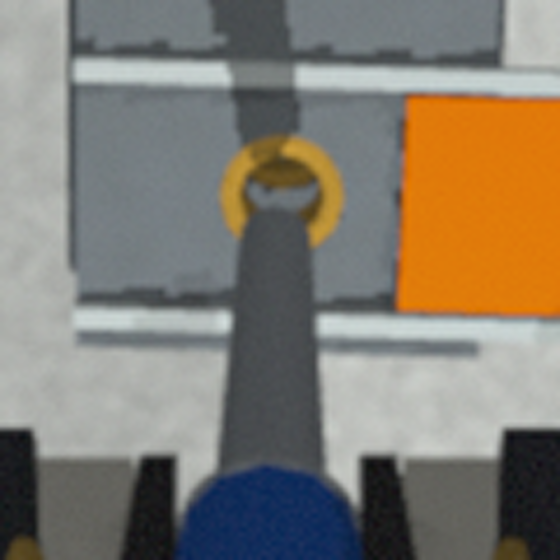

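Call:
apply_moves:
  motion:
    - {"grip":1,"tx":-0.02,"ty":0.01,"tz":0.8,"ax":0,"ay":0,"az":0}
    - {"grip":1,"tx":-0.02,"ty":0.01,"tz":0.8,"ax":0,"ay":0,"az":0}
    - {"grip":1,"tx":0,"ty":0,"tz":0,"ax":0,"ay":0,"az":0}

```text
time: 12.3
position: [544.0, 176.3, 276.5]
tcp_rot: [[-0.121, -0.993, 0.009], [-0.993, 0.121, -0.019], [0.018, -0.011, -1.0]]
force: [-0.8, 0.3, -2.0]
opening: 17.4
```

Call:
apply_moves:
  motion:
    - {"grip":1,"tx":-0.02,"ty":0.01,"tz":0.6,"ax":0,"ay":0,"az":0}
    - {"grip":1,"tx":-0.02,"ty":0.01,"tz":0.6,"ax":0,"ay":0,"az":0}
    - {"grip":1,"tx":0,"ty":0,"tz":0,"ax":0,"ay":0,"az":0}

```text
time: 12.6
position: [543.7, 176.3, 262.9]
tcp_rot: [[-0.121, -0.993, 0.008], [-0.992, 0.121, -0.019], [0.018, -0.011, -1.0]]
force: [-0.3, 0.2, -0.2]
opening: 17.2
```

```bash
python3 snap.py 11
python3 - <<'E'
import cv2,numpy as np
cv2.imwrite("pics/zz11.png",np.hstack([cv2.resize(cv2.imread(f"pics/z{c}11.png"),(400,400)) for c in "dw"]))
from axis import *
bp={"side":(190+264/5.6,130+399/5.6),"scene":(240+268/5.6,120+399/5.6)}
go("11",[160,170,180,190,200,210,220,230,240],bp)
E
```

```text
wrist 12.6 [543.722 176.283 262.901] [ 0.008 -0.019 -1.   ] [-0.264  0.179 -0.193] 17.205050669552588
side 12.65 [543.891 176.342 263.357] [ 0.009 -0.019 -1.   ] [ 0.447  0.052 -0.365] 17.505295263506536
scene 12.7 [544.105 176.422 263.816] [ 0.01  -0.019 -1.   ] [ 0.071 -0.228 -0.46 ] 17.225325617174498
160 [('side', np.float64(-0.3369765964201008), np.int64(5)), ('scene', np.float64(1.4489001695426396), np.int64(7))] off xy [1.33  3.383]
170 [('side', np.float64(-0.3684669172788517), np.int64(5)), ('scene', np.float64(0.07736202017736105), np.int64(5))] off xy [-0.649  0.5  ]
180 [('side', np.float64(-0.33282102324628227), np.int64(5)), ('scene', np.float64(0.06123881592583302), np.int64(5))] off xy [-0.598  0.433]
190 [('side', np.float64(-0.39934048343675954), np.int64(6)), ('scene', np.float64(-0.11276309051777389), np.int64(5))] off xy [-0.978  0.125]
200 [('side', np.float64(-2.4854217499347726), np.int64(9)), ('scene', np.float64(-0.06623031288410175), np.int64(5))] off xy [-5.199  2.124]
210 [('side', np.float64(1.8429131259412657), np.int64(10)), ('scene', np.float64(0.037756791880497076), np.int64(4))] off xy [ 3.839 -1.599]
220 [('side', np.float64(-0.4969061286760166), np.int64(5)), ('scene', np.float64(0.10014408731063895), np.int64(4))] off xy [-0.881  0.665]
230 [('side', np.float64(-0.4136096901036126), np.int64(5)), ('scene', np.float64(-0.008198035781390445), np.int64(4))] off xy [-0.861  0.36 ]
240 [('side', np.float64(-0.4882160438688743), np.int64(6)), ('scene', np.float64(-0.07947391509242152), np.int64(4))] off xy [-1.114  0.276]
x slope -0.010271727444121912 at tip z157 -0.12619261538466442 at 310 -1.697766914335317
y slope -0.023511821430776143 at tip z157 1.7073260360449782 at 310 -1.8899826428637718
```

View pics/zz11.png

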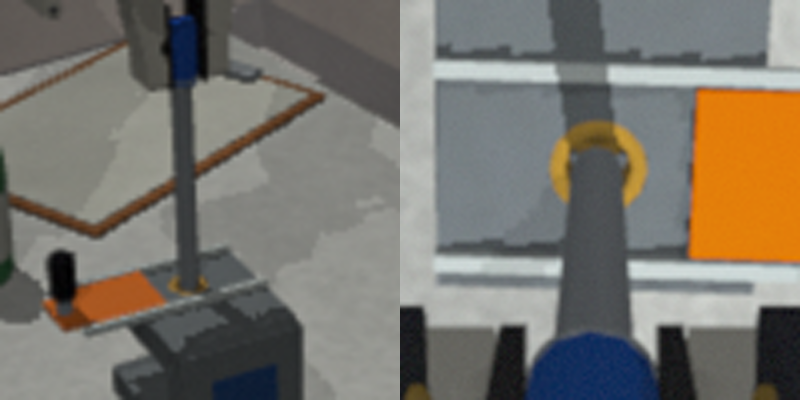

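The nose is in the upper mouth, with about 0.3 N of force. Continuing down.

Call:
apply_moves:
  motion:
    - {"grip":1,"tx":-0.02,"ty":0.01,"tz":0.8,"ax":0,"ay":0,"az":0}
    - {"grip":1,"tx":-0.02,"ty":0.01,"tz":0.8,"ax":0,"ay":0,"az":0}
    - {"grip":1,"tx":0,"ty":0,"tz":0,"ax":0,"ay":0,"az":0}

```text
time: 13.05
position: [544.1, 176.5, 247.3]
tcp_rot: [[-0.121, -0.993, 0.01], [-0.993, 0.121, -0.019], [0.017, -0.012, -1.0]]
force: [-0.1, -0.3, -1.0]
opening: 17.3
```

Call:
apply_moves:
  motion:
    - {"grip":1,"tx":-0.02,"ty":0.01,"tz":0.8,"ax":0,"ay":0,"az":0}
    - {"grip":1,"tx":-0.02,"ty":0.01,"tz":0.8,"ax":0,"ay":0,"az":0}
    - {"grip":1,"tx":0,"ty":0,"tz":0,"ax":0,"ay":0,"az":0}

```text
time: 13.35
position: [544.0, 176.5, 229.5]
tcp_rot: [[-0.121, -0.993, 0.01], [-0.993, 0.121, -0.019], [0.018, -0.012, -1.0]]
force: [0.5, -0.1, -1.5]
opening: 17.4
```

Call:
apply_moves:
  motion:
    - {"grip":1,"tx":-0.02,"ty":0.01,"tz":0.7,"ax":0,"ay":0,"az":0}
    - {"grip":1,"tx":-0.02,"ty":0.01,"tz":0.6,"ax":0,"ay":0,"az":0}
    - {"grip":1,"tx":0,"ty":0,"tz":0,"ax":0,"ay":0,"az":0}

```text
time: 13.65
position: [544.0, 176.8, 215.1]
tcp_rot: [[-0.121, -0.993, 0.01], [-0.993, 0.121, -0.019], [0.018, -0.012, -1.0]]
force: [0.3, 0.3, -1.1]
opening: 17.4
```

```bash
python3 snap.py 12
python3 - <<'E'
import cv2,numpy as np
a=cv2.imread("pics/scene12.png")[150:250,235:335]; b=cv2.imread("pics/side12.png")[130:230,190:290]
cv2.imwrite("pics/zz12.png",np.hstack([cv2.resize(x,(400,400),interpolation=cv2.INTER_CUBIC) for x in(a,b)]))
E
```

```text
wrist 13.65 [544.033 176.786 215.147] [ 0.01  -0.019 -1.   ] [ 0.274  0.333 -1.096] 17.40996930822854
side 13.7 [544.197 176.822 215.588] [ 0.01  -0.019 -1.   ] [-0.173 -0.038 -0.985] 17.43754964704677
scene 13.75 [544.343 176.862 215.993] [ 0.011 -0.019 -1.   ] [-0.128 -0.537 -1.699] 17.47916474807611
```

View pics/zz12.png

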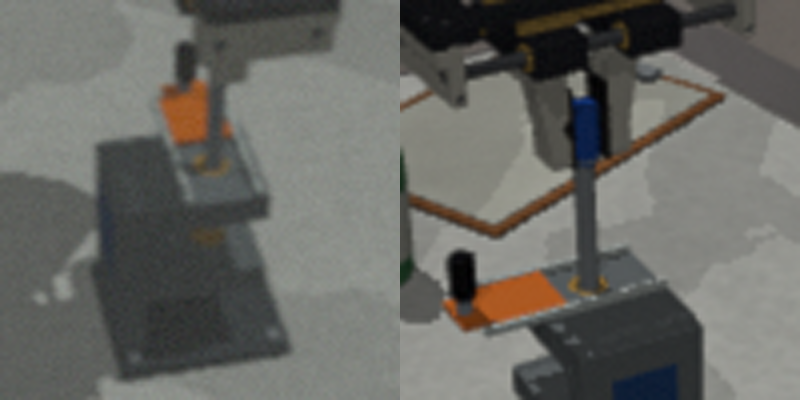

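Call:
apply_moves:
  motion:
    - {"grip":1,"tx":0.02,"ty":0.01,"tz":0.6,"ax":0,"ay":0,"az":0}
    - {"grip":1,"tx":-0.01,"ty":0.01,"tz":0.6,"ax":0,"ay":0,"az":0}
    - {"grip":1,"tx":0,"ty":0,"tz":0,"ax":0,"ay":0,"az":0}

```text
time: 14.1
position: [544.3, 176.5, 203.9]
tcp_rot: [[-0.121, -0.993, 0.011], [-0.993, 0.121, -0.018], [0.017, -0.013, -1.0]]
force: [0.3, -0.1, -0.8]
opening: 16.9
```

Call:
apply_moves:
  motion:
    - {"grip":1,"tx":-0.01,"ty":0.01,"tz":0.6,"ax":0,"ay":0,"az":0}
    - {"grip":1,"tx":-0.01,"ty":0.01,"tz":0.6,"ax":0,"ay":0,"az":0}
    - {"grip":1,"tx":0,"ty":0,"tz":0,"ax":0,"ay":0,"az":0}

```text
time: 14.4
position: [544.2, 176.5, 190.7]
tcp_rot: [[-0.121, -0.993, 0.011], [-0.993, 0.121, -0.018], [0.017, -0.013, -1.0]]
force: [0.8, -0.4, -1.3]
opening: 17.6
```

Call:
apply_moves:
  motion:
    - {"grip":1,"tx":-0.02,"ty":0.01,"tz":0.7,"ax":0,"ay":0,"az":0}
    - {"grip":1,"tx":-0.02,"ty":0.01,"tz":0.7,"ax":0,"ay":0,"az":0}
    - {"grip":1,"tx":-0.01,"ty":0,"tz":0.4,"ax":0,"ay":0,"az":0}
    - {"grip":1,"tx":0,"ty":0,"tz":0,"ax":0,"ay":0,"az":0}

```text
time: 14.8
position: [544.2, 176.6, 170.7]
tcp_rot: [[-0.121, -0.993, 0.011], [-0.993, 0.121, -0.019], [0.017, -0.013, -1.0]]
force: [-0.7, -0.5, -0.9]
opening: 17.2
```

Call:
apply_moves:
  motion:
    - {"grip":1,"tx":0,"ty":0,"tz":0,"ax":0,"ay":0,"az":0}
    - {"grip":1,"tx":0,"ty":0,"tz":0,"ax":0,"ay":0,"az":0}

```text
time: 15.0
position: [544.4, 176.7, 170.6]
tcp_rot: [[-0.121, -0.993, 0.011], [-0.993, 0.121, -0.019], [0.017, -0.013, -1.0]]
force: [0.3, 0.1, -1.1]
opening: 17.3
```

```bash
python3 snap.py 13
python3 - <<'E'
import cv2,numpy as np
a=cv2.imread("pics/scene13.png")[150:250,235:335]; b=cv2.imread("pics/side13.png")[160:280,180:300]
cv2.imwrite("pics/zz13.png",np.hstack([cv2.resize(x,(400,400),interpolation=cv2.INTER_CUBIC) for x in(a,b)]))
E
```

```text
wrist 15.0 [544.4   176.724 170.645] [ 0.011 -0.019 -1.   ] [ 0.341  0.078 -1.123] 17.29233596766084
side 15.05 [544.41  176.758 170.717] [ 0.011 -0.019 -1.   ] [-0.113 -0.462 -1.552] 17.278014440958046
scene 15.1 [544.401 176.735 170.763] [ 0.011 -0.018 -1.   ] [-0.575 -0.632 -1.635] 17.34593632082816
```

View pics/zz13.png

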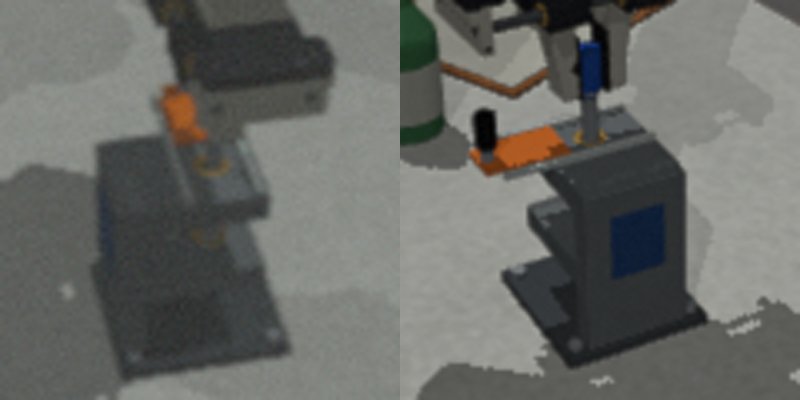

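View pics/scene13.png

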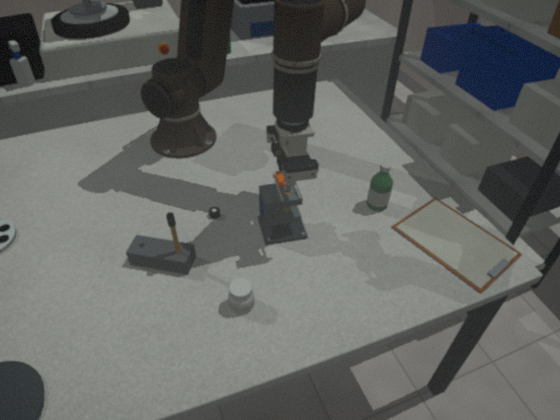

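View pics/wrist13.png

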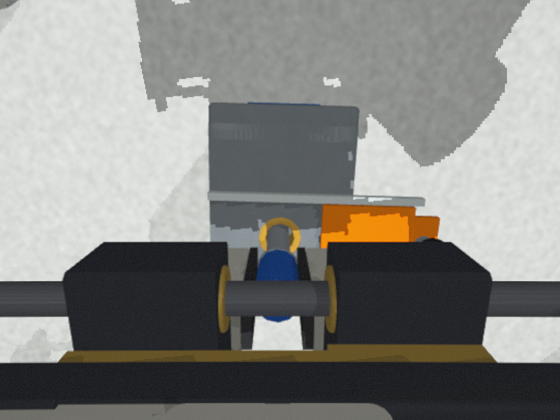

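Run:
```python
from h import *
D=model("side");off=np.array([.5,.9]);a=np.radians(-8.3);x=np.array([np.cos(a),np.sin(a)])
for z in (160,165,169,175,180):print(z,proj(D,[[543.6,175.9,z]])[0]+off)
for q in (.030,.033,.036):
    k=np.array([543.4,175.7])-(40+q*1000)*x;print(q,proj(D,[[*k,175],[*k,149]])+off)
im=cv2.imread("pics/side13.png")[:,:,::-1].copy();b,mk=blobs(im,(108,100,40),(132,255,255),10);print([(t[0],t[1]) for t in b])
cv2.imwrite("pics/z14.png",cv2.resize(im[160:215,195:255][:,:,::-1],None,fx=10,fy=10,interpolation=cv2.INTER_CUBIC))
s=manip.get_state();print(s["time"],s["joint_velocities"])
```

```text
160 [236.815 191.757]
165 [236.747 189.846]
169 [236.692 188.31 ]
175 [236.608 185.994]
180 [236.539 184.053]
0.03 [[207.762 193.572]
 [208.523 203.698]]
0.033 [[206.489 193.904]
 [207.267 204.038]]
0.036 [[205.212 194.237]
 [206.009 204.38 ]]
[(array([ 9.298, 95.355]), array([   0,   48,   28,   81, 1368], dtype=int32)), (array([236.765, 179.481]), array([234, 172,   6,  16,  81], dtype=int32)), (array([250.897, 231.794]), array([243, 221,  17,  23, 252], dtype=int32))]
15.15 [-0.033 -0.041 -0.078 -0.019  0.018 -0.147]
```

View pics/z14.png

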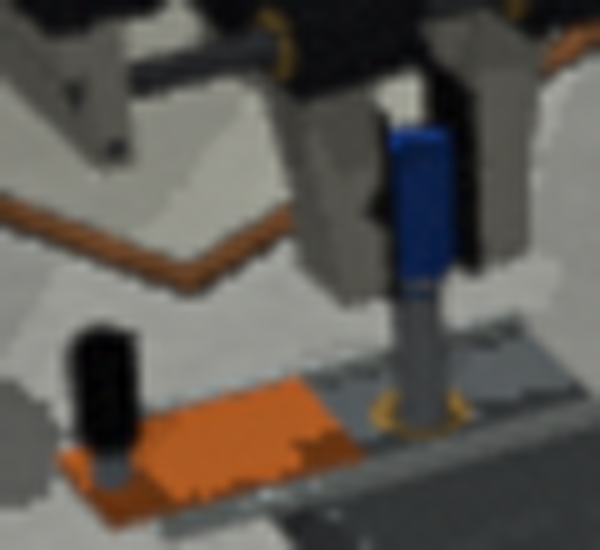

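Knob column is 205.5, matching 36 mm open (predicted 205.2 to 206.0). The head bottom is at z of about 169-173, so the tip is at about 34-38. Going 5 mm lower to centre it in the window, then a final check.

Call:
apply_moves:
  motion:
    - {"grip":1,"tx":0.02,"ty":0.02,"tz":0.5,"ax":0,"ay":0,"az":0}
    - {"grip":1,"tx":0,"ty":0,"tz":0,"ax":0,"ay":0,"az":0}
    - {"grip":1,"tx":0,"ty":0,"tz":0,"ax":0,"ay":0,"az":0}
    - {"grip":1,"tx":0,"ty":0,"tz":0,"ax":0,"ay":0,"az":0}

```text
time: 15.55
position: [544.4, 176.5, 165.7]
tcp_rot: [[-0.121, -0.993, 0.012], [-0.993, 0.12, -0.018], [0.016, -0.014, -1.0]]
force: [-0.3, -0.6, -2.3]
opening: 16.9
```

```bash
python3 snap.py 15
python3 - <<'E'
from h import *
b=cv2.imread("pics/side15.png")[160:215,195:255]
cv2.imwrite("pics/z15.png",cv2.resize(b,None,fx=9,fy=9,interpolation=cv2.INTER_CUBIC))
s=manip.get_state();print(s["time"],s["position"],s["force"],np.abs(s["joint_velocities"]).max())
E
```

```text
wrist 15.55 [544.374 176.548 165.717] [ 0.012 -0.018 -1.   ] [-0.322 -0.646 -2.271] 16.912734670581635
side 15.6 [544.388 176.5   165.759] [ 0.012 -0.018 -1.   ] [-0.146 -0.043 -1.177] 17.381035498057773
scene 15.65 [544.398 176.547 165.807] [ 0.012 -0.018 -1.   ] [-0.594 -0.274 -1.967] 17.13264714110918
15.7 [544.372 176.515 165.786] [-0.594 -0.201 -1.117] 0.08735614153464182
```

View pics/z15.png

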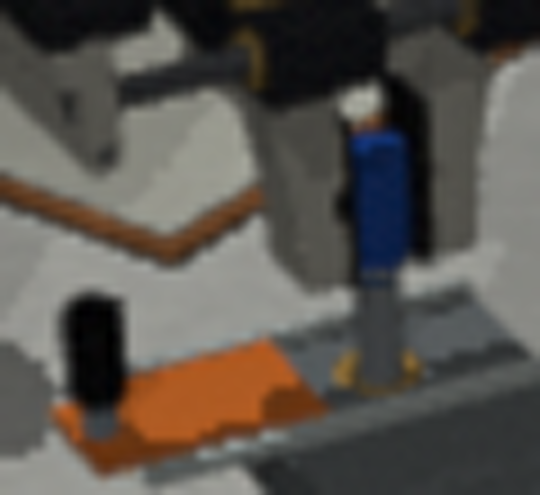

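The rod is upright in both bushings and still gripped, with only its own weight on the wrist. The shutter is open. Handing in.

```bash
python3 -c "
from workcell import job_done
print(job_done())"
```

```text
the job is handed in; nothing more can be done
None
```

The job is handed in at 15.7 s of the 58 s allowed; it gave no verdict. The shutter is pulled to its stop. The blue-headed rod is held upright through both bushings.

- **Shutter:** I pulled it until the force rose to about 32 N at the stop. In the last side picture the knob was where a 36 mm opening puts it.
- **Rod position:** The bore axis was found at about (543.4, 175.7) mm. In the last tilt check, above the upper bushing, the rod leaned under 0.3° and its axis was within about 1 mm of the bore. It then went down through both bushings with sideways force staying under 1 N.
- **Final hold:** The arm was at rest with a 40 N grip and a finger opening of about 17 mm on the 18 mm head. The force was about 1 to 2 N vertically, roughly the rod's own weight, and 0.6 N or less sideways.
- **Tip height:** I estimate 29 to 33 mm above the bench. That is 22 to 26 mm below the lower bushing and about 20 mm above the base plate.
- **Bystanders:** The brass rod, bottle, jar and specimen looked unmoved in the last scene picture I viewed; I did not measure them.

**What disagreed or was not checked:**
- The cameras differed by about 1 mm on the rod's x position: the wrist camera gave about +0.6 mm, the side and scene cameras about -0.4 mm.
- One of the later automatic tilt fits, taken at the upper mouth, was spoilt by a few bad edge detections, so I went by the picture and the low forces there.
- The nose below the lower bushing was hidden from the cameras, so its height comes from the gripper height and the visible head, not from seeing it.

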